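Load the hot-holding cabinet with a serving boat

ROBOT

A 6-joint arm with a two-finger parallel gripper is mounted at the origin on the work surface. World frame = base frame: x ahead of the robot, y to its left, z up, the work surface at z = 0. Lengths are in m, angles in rad, forces in N, time in s.
With the tool pointing down it reaches from about 0.3 to 0.775 m from the base axis. Payload 14.6 kg.
Tool frame: the origin (TCP) lies on the centre line of the jaws, within the pads' length; the fingertips stand 19 mm ahead of it and the grasp point (between the pads) is the TCP (ctrl.tip_reach is the distance from the TCP to the fingertips, in m); x points along the fingers, y is the direction in which the jaws open and shut, and the axes are right-handed (so a half turn about x gives the same grasp; the last joint's range is limited). The gripper opens to 94 mm and grips with 3 to 60 N. Pads are 16 mm wide; open, the fingers measure 119 mm over their backs; the gripper's body (75 mm by 177 mm) begins 78 mm behind the grasp point.
Start: joints at [-1.36, 0.3, 1.521, -0, 1.321, -0.067], TCP at [0.151, -0.529, 0.224] pointing down, gripper open.
Joint ranges: [-3.03, 3.03], [-0.79, 2.21], [0.23, 2.52], [-1.04, 4.18], [0, 3.07], [-2.55, 2.55]. Speed limits (rad/s): [2.22, 2.22, 2.57, 3.14, 3.14, 3.14].

INTERFACE

Orientations are given as [roll, pitch, yaw] about the fixed x, y, z axes, in that order (R = Rz(yaw) Ry(pitch) Rx(roll)).
In Python, from station import ctrl, optics, models gives the robot as it stands. The module is installed in compiled form; this text tells all that it offers.
- The arm moves only by the tool arm_command, never from a script. Its argument "deltas" is a list of rows, each an object with "translation": the shift along the tool's x, y, z in units of 25 mm (1.0 is 25 mm), a list of three; "turn": the turn, a rotation vector about the tool's x, y, z in units of 5 degrees (1.0 is 5 degrees), a list of three. In form: [{"translation": [x, y, z], "turn": [rx, ry, rz]}, ...]. A call has 1 to 12 rows; each row is the pose to reach, as a shift and turn from the pose commanded when the call began, along the tool's axes at that moment; what a row does not reach only later rows make up. A row lasts 1/12 s, in which the tool goes at most 41.7 mm and 7.16 degrees, less where a joint would pass 70% of its speed; a pose out of reach is approached as far as the arm can. A call with a gripper value outside its range is refused whole. "gripper" is the finger opening in mm, from 0 to 94, set as the call begins (left out, the last holds). The fingers move at their own pace and stop on an object; "force" is the grip in N (left out, the last holds). Time passes only in rows, so rows that repeat a pose let the fingers close. It gives the time, the measured TCP pose, the force and the opening at its end, in the units of the state.
- ctrl.get_obs(): the state, without advancing time (a new reading comes with each control period).
- optics.camera(name): name is "scene" or "top" or "wrist"; returns the picture (480x640x3 uint8, red, green, blue); there is no depth.
- optics.get_calibration(name): a dict with "K" (3x3 intrinsics, pixels), "origin" and "orientation" of the camera in the world. Camera axes: x right, y down, z forward; pixel columns grow to the right and rows downward; lengths in m; the calibration is good to about 2 mm. A picture is of the moment at which its call begins: read the wrist's pose just before it. get_calibration takes no time and is no camera call; for the wrist camera it gives the pose at the moment of the call.
- ctrl.hand_in(): hands the job in, once; it reports no verdict.
Trained networks look in the newest picture that a camera, given by its name, has taken for a name from the list of things; names that differ only in an ending like _2 or _b are one class to them, and where a whole thing is asked for, a point or a joint stands for the part that bears it (a point fixed in the world has none). Each returns a list of dicts, best first, with "score" (0 to 1); they miss things now and then, are a little off and sometimes report something else, mostly with a low value. They report only what shows in the picture. A call takes as long as a camera call. They do not tell look-alikes from the thing itself.
- models.look_for(target, camera): "box" ([left, top, right, bottom] in pixels, round what is visible of it).
- models.cut_out(target, camera): "pixels" (480x640 bool, what is visible of it) and "box" ([left, top, right, bottom] in pixels, round what is visible of it).
- models.mark_of(target, camera): "at" ([column, row] in pixels: a listed point, or the origin of a listed thing).
The state is a dict: "time_s": time; "qpos": joint angles; "joint_vel": joint speeds; "tau": joint torques, N m; "ee_pos": TCP position; "eef_rot": TCP orientation; "force": force on the tool from outside, world axes, zero at the start; "moment": the same for the moment, N m; "grip_width": finger opening in m.
Only numpy, scipy, OpenCV 4.12 (cv2) and the standard library are available. Lean on these libraries where they do the work, as an engineer would, in place of code of your own. Each camera call takes 0.05 s, during which the arm holds its last target.

TASK

Carry the loaded serving boat level from the chopping board, slide its bowl all the way in through the slot in the holding cabinet's cover plate, and there roll it sideways to tip both croquettes out into the cabinet. Then draw the boat out again and lay it back on the chopping board, standing on its base with its whole length on the board. The boat must never touch the cover plate, and leave the ramekin on the board and the small steel pot beside it where they are.

Things in the scene. Friction and masses are not known exactly. Their poses are not given: they have to be found in the camera images.
- boat: Steel serving boat: shallow trough, straight neck, black handle; 271 mm long, 0.2 to 0.35 kg. Origin: underside of the bowl, mid-length; x to the nose, z up. Bowl x -57 to 57 mm, 66 wide at the brim, floor 26 wide and 3 thick, sides sloping up at 28 degrees to 13 high, end walls 20 (nose) and 36 high (heel). Rolled 45 to 50 degrees about x, to either side, it empties over that side
- boat_grip (a point): Middle of the handle: boat (-170, 0, 28) mm, in line with the neck. The handle is a bar from boat x = -135 to -215 mm, 16 mm wide (y), 20 mm high, to be pinched across its width; a 30 mm wide foot under its tail (x -207 to -213 mm) props it level. The load hangs ahead of the grip: hold it firmly or the nose droops
- boat_heel (a point): Outer face of the bowl's heel wall where the neck joins: boat (-58, 0, 28) mm. The neck is a round bar 10 mm thick along boat x at z = 28 mm, from here to the handle. The bowl is all the way in when this point has passed the cover plate's inner face
- boat_nose (a point): foremost point of the boat's underside: boat (57, 0, 0) mm
- boat_tail (a point): rearmost point of the boat's underside, under the foot: boat (-213, 0, 0) mm
- croquette1: Golden-brown croquette, a rigid rod with round ends, 26 mm thick, 48 mm long, 35 g; origin at its centre, x along it. Starts lying along the bowl, nearer the nose, its centre 16 mm above the boat's underside
- croquette2: The same, nearer the heel
- board: White chopping board, fixed, 360 mm (x) by 260 mm (y), 15 mm thick; origin at the centre of its underside. The boat stands on it along its x (to within about 0.15 rad), nose towards +x
- cabinet: Food-holding cabinet, fixed, 208 mm deep (x), 240 mm wide (y), 187 mm high, with glass sides and roof; origin at the centre of its underside, z up, x inward from the port. Inner floor at z = 12 mm, roof's underside at z = 183 mm, inner walls at x = -100 and +100 mm and y = -116 and +116 mm. Its cover plate faces the board's side of the table
- cover: The cabinet's dark steel cover plate, upright, 4 mm thick, from cabinet x = -104 (outer face) to -100 mm (inner face), with the slot; its origin and axes are those of the cabinet
- port (a point): centre of the slot in the cover plate, cabinet (-102, 0, 85) mm, axes as the cabinet's: the slot is 90 mm wide (y) and 54 mm high (z)
- ramekin: Bystander: white ramekin, 66 mm wide, 40 mm high, on the board's +x (nose) end, around board (125, -90) mm; origin under its centre
- dip_pot: Bystander: small steel dip pot, 60 mm wide, 35 mm high, on the counter between board and cabinet; origin under its centre
Things that resemble listed ones, but are neither listed nor needed, are in the scene too. What is shaped like the croquette1 but green is not meant. What is shaped like the croquette2 but red is not meant.

How it is judged:
On the way, in this order (a step that is already met when the one before it is completed fails the run):
1. the bowl is all the way in through the slot, level, with both croquettes still aboard (x of boat_heel in the frame of cabinet above -0.099 m and y of boat_heel in the frame of cabinet between -0.06 and 0.06 m and z of boat_heel in the frame of cabinet between 0.04 and 0.14 m and z of croquette1 in the frame of boat between 0 and 0.035 m and y of croquette1 in the frame of boat between -0.03 and 0.03 m and x of croquette1 in the frame of boat between -0.057 and 0.057 m and z of croquette2 in the frame of boat between 0 and 0.035 m and y of croquette2 in the frame of boat between -0.03 and 0.03 m and x of croquette2 in the frame of boat between -0.057 and 0.057 m and angle between boat's own z axis and vertical below 0.35 rad), for 0.05 s.
2. the boat has tipped both croquettes out onto the cabinet's floor, its bowl still inside (x of boat_heel in the frame of cabinet above -0.099 m and y of boat_heel in the frame of cabinet between -0.06 and 0.06 m and z of boat_heel in the frame of cabinet between 0.04 and 0.14 m and z of croquette1 in the frame of cabinet between 0.01 and 0.045 m and x of croquette1 in the frame of cabinet between -0.1 and 0.1 m and y of croquette1 in the frame of cabinet between -0.118 and 0.118 m and z of croquette2 in the frame of cabinet between 0.01 and 0.045 m and x of croquette2 in the frame of cabinet between -0.1 and 0.1 m and y of croquette2 in the frame of cabinet between -0.118 and 0.118 m), for 0.1 s.
At the end, for the whole second after the job is handed in: Both croquettes lie on the cabinet's floor (centres less than 45 mm above the cabinet's underside), and the empty boat stands at rest on its base on the chopping board, level to 0.1 rad, its nose and tail both over the board (5 mm overhang allowed) (x of boat_nose in the frame of board between -0.185 and 0.185 m and y of boat_nose in the frame of board between -0.135 and 0.135 m and z of boat_nose in the frame of board between 0.01 and 0.02 m and x of boat_tail in the frame of board between -0.185 and 0.185 m and y of boat_tail in the frame of board between -0.135 and 0.135 m and z of boat_tail in the frame of board between 0.01 and 0.02 m and z of croquette1 in the frame of cabinet between 0.01 and 0.045 m and x of croquette1 in the frame of cabinet between -0.1 and 0.1 m and y of croquette1 in the frame of cabinet between -0.118 and 0.118 m and z of croquette2 in the frame of cabinet between 0.01 and 0.045 m and x of croquette2 in the frame of cabinet between -0.1 and 0.1 m and y of croquette2 in the frame of cabinet between -0.118 and 0.118 m and angle between boat's own z axis and vertical below 0.1 rad and linear speed of boat below 0.02 m/s); the robot touches nothing.
It fails at once if the boat touches the cover plate (over 0.5 N) (contact force between boat and cover above 0.5 N).
It fails at once if the ramekin or the dip pot is moved more than 30 mm (distance of any of ramekin, dip_pot from where it was at the start of the episode above 0.03 m).
It also fails if it takes over 72 s, if anything falls off the work surface, if the arm or the gripper's body presses on something with over 40 N, if the wrist force passes 120 N, or if a joint passes its speed limit or range.

## Working session

There is one attempt and no reset: what is moved stays moved. The work goes in short steps, Python scripts to look and compute and a tool call to move; the robot and the scene stay as the last step left them, time stands still between calls to the robot, and variables do not carry over. Pictures are saved under pics/ and viewed, and the job is handed in when it is done.

Besides the shell and the picture viewer there is one more tool, called after "Emit:" by a JSON object that holds its "name" and its "arguments". arm_command: Moves the arm, as the interface text tells. Its arguments: {"type":"object","properties":{"deltas":{"type":"array"},"gripper":{"type":"number"},"force":{"type":"number"}},"required":["deltas"]}

```bash
mkdir -p pics
cat > a.py <<'E'
from station import ctrl, optics, models
import cv2
print(ctrl.get_obs())
for n in ["scene","top","wrist"]:
    im=optics.camera(n); cv2.imwrite(f"pics/{n}0.png",im[:,:,::-1])
    c=optics.get_calibration(n); print(n,c)
E
python3 a.py
```

```text
{'time_s': 0.0, 'qpos': array([-1.35959220e+00,  3.00443663e-01,  1.52155324e+00, -2.85759767e-05,
        1.32070715e+00, -6.65890320e-02]), 'joint_vel': array([-0.0010085 ,  0.00143194,  0.00039944, -0.00079339,  0.00060629,
        0.00061131]), 'tau': array([-2.37824388e-04, -5.31808591e+01, -3.52733552e+01,  7.07170973e-02,
        2.43041979e-02, -1.18506209e-04]), 'ee_pos': array([ 0.15077619, -0.52868802,  0.22391315]), 'eef_rot': array([-1.61248568,  1.56968459,  1.80690722]), 'force': array([ 0.34886905, -0.23767324, -0.11788496]), 'moment': array([ 0.00318863, -0.01488257, -0.04606564]), 'grip_width': 0.0941734855707399}
scene {'K': array([[593.94517239,   0.        , 319.58525266],
       [  0.        , 593.94517239, 236.25031356],
       [  0.        ,   0.        ,   1.        ]]), 'origin': array([1.18119199, 0.67443093, 0.79519977]), 'orientation': array([-2.19296343,  0.00845346,  2.4575571 ])}
top {'K': array([[598.43810226,   0.        , 320.18416403],
       [  0.        , 598.43810226, 232.16635171],
       [  0.        ,   0.        ,   1.        ]]), 'origin': array([ 0.46557667, -0.11167385,  1.11361378]), 'orientation': array([-3.07402082,  0.01308181, -1.57525004])}
wrist {'K': array([[428.9140939 ,   0.        , 322.72240486],
       [  0.        , 428.9140939 , 247.94556831],
       [  0.        ,   0.        ,   1.        ]]), 'origin': array([ 0.22132676, -0.50887481,  0.38323049]), 'orientation': array([ 2.88795014e+00,  1.07761456e-03, -1.29222658e+00])}
```

View pics/scene0.png

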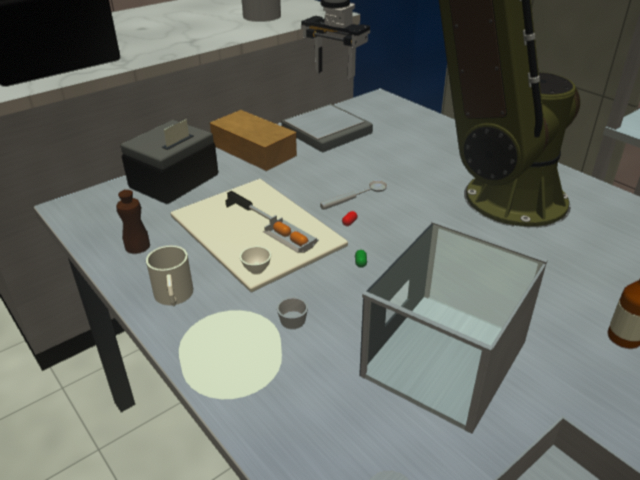

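View pics/top0.png

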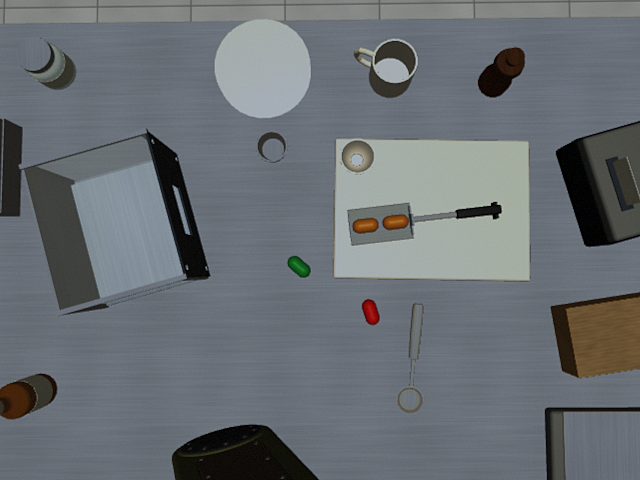

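View pics/wrist0.png

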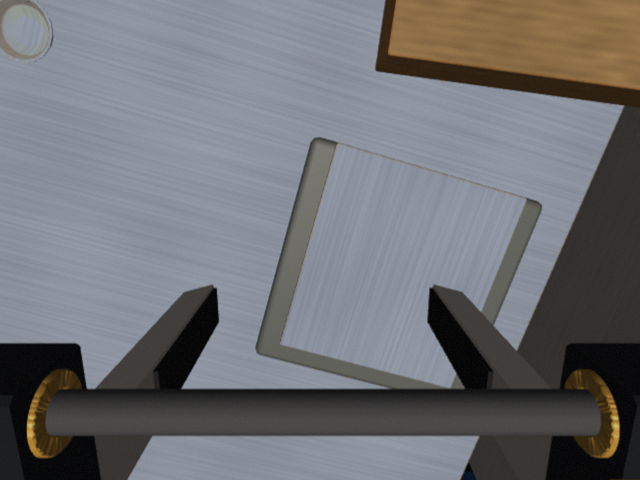

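```bash
cat > h.py <<'E'
import numpy as np, cv2
from scipy.spatial.transform import Rotation as Ro
from station import ctrl, optics, models
def cal(n):
    c=optics.get_calibration(n); return np.array(c["K"]),np.array(c["origin"]),Ro.from_euler('xyz',c["orientation"]).as_matrix()
def ray(n,px,z,c=None):
    K,o,R=c or cal(n); d=R@np.linalg.inv(K)@np.array([px[0],px[1],1.]); return o+d*(z-o[2])/d[2]
def proj(n,P,c=None):
    K,o,R=c or cal(n); p=(np.atleast_2d(P)-o)@R; p=p@K.T; return p[:,:2]/p[:,2:]
def rt(o,yaw,P):
    return np.atleast_2d(P)@Ro.from_euler('z',yaw).as_matrix().T+np.array(o)
E
cat > b.py <<'E'
from h import *
for n in ["top","scene"]:
    im=optics.camera(n)
    for t,z in [("boat_grip",.043),("boat_heel",.043),("boat_nose",.015),("boat_tail",.015),("boat",.015),("croquette1",.031),("board",0),("cabinet",0),("port",.085),("ramekin",.015),("dip_pot",0)]:
        print(n,t,[(np.round(r["at"],1).tolist(),round(r["score"],2),np.round(ray(n,r["at"],z),4).tolist()) for r in models.mark_of(t,n)[:3]])
im=cv2.imread("pics/top0.png"); cv2.imwrite("pics/c1.png",cv2.resize(im[100:340,0:240],None,fx=2.5,fy=2.5,interpolation=cv2.INTER_CUBIC))
cv2.imwrite("pics/c2.png",cv2.resize(im[120:300,320:540],None,fx=3.3,fy=3.3,interpolation=cv2.INTER_CUBIC))
E
python3 b.py
```

```text
top boat_grip [([477.6, 211.8], 0.65, [0.5732, -0.3801, 0.043])]
top boat_heel [([415.8, 221.6], 0.71, [0.5562, -0.2694, 0.043])]
top boat_nose [([351.3, 227.6], 0.7, [0.5481, -0.1549, 0.015])]
top boat_tail [([494.8, 210.3], 0.57, [0.5786, -0.4187, 0.015])]
top boat [([378.5, 225.4], 0.8, [0.5519, -0.205, 0.015])]
top croquette1 [([362.9, 225.0], 0.84, [0.5515, -0.1753, 0.031]), ([372.3, 313.6], 0.65, [0.3919, -0.1907, 0.031]), ([394.7, 217.0], 0.63, [0.5658, -0.2331, 0.031])]
top board [([431.1, 206.7], 0.76, [0.5875, -0.3047, 0.0])]
top cabinet []
top port [([180.9, 206.3], 0.65, [0.5815, 0.1427, 0.085]), ([416.0, 217.4], 0.49, [0.5599, -0.2637, 0.085]), ([393.1, 219.2], 0.48, [0.557, -0.2242, 0.085])]
top ramekin [([357.8, 162.5], 0.78, [0.669, -0.1679, 0.015])]
top dip_pot [([276.6, 149.9], 0.76, [0.6968, -0.016, 0.0]), ([350.5, 229.1], 0.31, [0.5464, -0.154, 0.0])]
scene boat_grip [([236.2, 201.3], 0.61, [0.5853, -0.3796, 0.043]), ([280.1, 230.9], 0.46, [0.5773, -0.2139, 0.043])]
scene boat_heel [([288.9, 239.9], 0.75, [0.5826, -0.1744, 0.043]), ([269.2, 219.3], 0.62, [0.5693, -0.2668, 0.043])]
scene boat_nose [([310.2, 248.9], 0.93, [0.5446, -0.1492, 0.015])]
scene boat_tail [([227.3, 201.4], 0.9, [0.5802, -0.4325, 0.015]), ([442.1, 355.2], 0.65, [0.5602, 0.2432, 0.015])]
scene boat [([291.0, 240.0], 0.8, [0.557, -0.2027, 0.015])]
scene croquette1 [([361.2, 259.3], 0.77, [0.4983, -0.0356, 0.031]), ([299.1, 237.7], 0.76, [0.5509, -0.1802, 0.031]), ([278.2, 230.7], 0.75, [0.5705, -0.2315, 0.031])]
scene board [([255.9, 233.0], 0.87, [0.5909, -0.2939, 0.0])]
scene cabinet [([446.3, 357.2], 0.88, [0.5462, 0.2429, 0.0])]
scene port [([292.2, 241.7], 0.43, [0.6146, -0.1178, 0.085])]
scene ramekin [([256.3, 272.1], 0.87, [0.6809, -0.1581, 0.015])]
scene dip_pot [([290.7, 315.9], 0.92, [0.6959, -0.0199, -0.0]), ([298.2, 237.8], 0.45, [0.5272, -0.2159, 0.0]), ([240.3, 201.1], 0.33, [0.5428, -0.434, 0.0])]
```

View pics/c1.png

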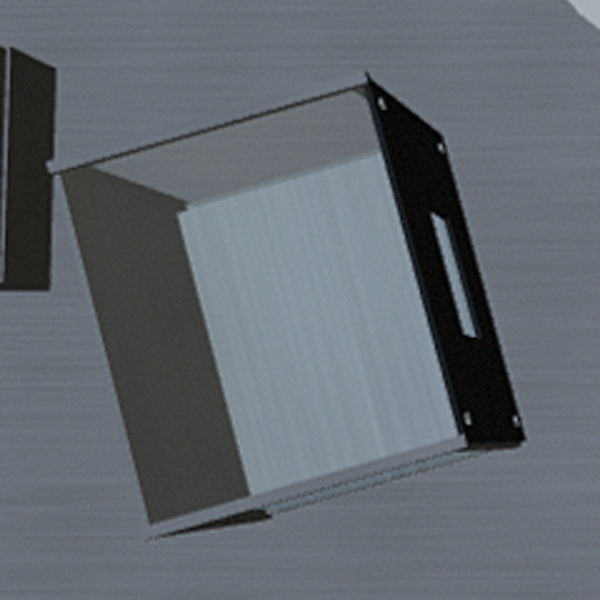

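View pics/c2.png

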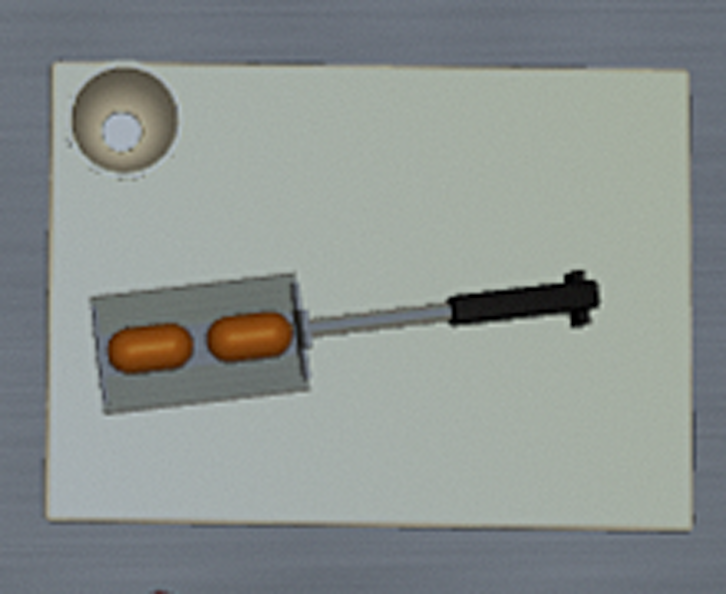

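```bash
cat > fit.py <<'E'
from h import *
from scipy.optimize import least_squares
c=cal("top")
def fit(pts,s,off,z0,g):
    uv=np.array([[ (p[0]+.5)/s-.5+off[0],(p[1]+.5)/s-.5+off[1]] for p,_ in pts]); P=np.array([q for _,q in pts])/1000
    f=lambda v:(proj("top",rt([v[0],v[1],z0],v[2],P),c)-uv).ravel()
    r=least_squares(f,g,loss='soft_l1'); print(np.round(r.x,4)); print(np.round(r.fun.reshape(-1,2) if r.fun.size==uv.size else f(r.x).reshape(-1,2),1).tolist()); return r.x
cab=fit([((367,78),(-104,-120,187)),((463,440),(-104,120,187)),((443,137),(-104,-120,0)),((523,440),(-104,120,0)),((60,172),(104,-120,187)),((150,523),(104,120,187)),((183,210),(100,-116,12)),((250,495),(100,116,12)),((433,213),(-104,-45,112)),((463,333),(-104,45,112))],2.5,(0,100),0,[.55,.24,1.6])
boat=fit([((91,297),(57,-33,13)),((106,413),(57,33,13)),((295,273),(-57,-33,13)),((308,390),(-57,33,13)),((599,293),(-215,0,38)),((450,310),(-135,0,38))],3.3,(320,120),.015,[.55,-.2,1.6])
board=fit([((52,62),(180,-130,15)),((688,70),(-180,-130,15)),((692,530),(-180,130,15)),((46,520),(180,130,15))],3.3,(320,120),0,[.58,-.3,1.57])
np.savez("f.npz",cab=cab,boat=boat,board=board)
for n,v,z,P in [("cab",cab,0,[(-102,0,85),(-104,0,0)]),("boat",boat,.015,[(-170,0,28),(-155,0,28),(57,0,0),(-213,0,0)])]:
    print(n,np.round(rt([v[0],v[1],z],v[2],np.array(P)/1000),4).tolist())
# scene overlay
sc=cv2.imread("pics/scene0.png")
def dr(v,z,P):
    for p in proj("scene",rt([v[0],v[1],z],v[2],np.array(P)/1000)): cv2.circle(sc,tuple(np.round(p).astype(int)),2,(0,0,255),-1)
dr(cab,0,[(sx*104,sy*120,z) for sx in(-1,1) for sy in (-1,1) for z in(0,187)]+[(-104,sy*45,z) for sy in(-1,1) for z in(58,112)])
dr(board,0,[(sx*180,sy*130,15) for sx in(-1,1) for sy in (-1,1)])
dr(boat,.015,[(57,-33,13),(57,33,13),(-57,33,13),(-57,-33,13),(-215,0,38),(-135,0,38)])
cv2.imwrite("pics/ov.png",sc[130:470,150:600]); cv2.imwrite("pics/ov.png",cv2.resize(sc[150:450,160:560],None,fx=2,fy=2))
o=ctrl.get_obs(); Rt=Ro.from_euler('xyz',o["eef_rot"]).as_matrix(); print("tool axes cols\n",np.round(Rt,3))
K,oo,R=cal("wrist"); print("cam in tool",(oo-o["ee_pos"])@Rt)
E
python3 fit.py
```

```text
[0.5485 0.2403 1.8357]
[[1.2, -1.1], [1.0, 1.2], [0.6, -1.1], [0.8, 0.5], [-3.6, -3.7], [-3.6, 3.9], [-2.0, -0.5], [1.1, 6.0], [-1.0, -2.5], [0.3, 0.6]]
[ 0.5541 -0.2065  1.6821]
[[-0.6, -0.3], [-0.8, 0.5], [-0.2, -0.3], [0.4, 0.2], [0.4, -0.0], [0.7, 0.0]]
[ 0.5824 -0.3025  1.551 ]
[[-0.9, -0.7], [0.9, -0.8], [0.9, 0.7], [-1.0, 0.7]]
cab [[0.5752, 0.1419, 0.085], [0.5758, 0.14, 0.0]]
boat [[0.573, -0.3754, 0.043], [0.5713, -0.3605, 0.043], [0.5478, -0.1498, 0.015], [0.5778, -0.4182, 0.015]]
tool axes cols
 [[-0.     0.274 -0.962]
 [ 0.    -0.962 -0.274]
 [-1.    -0.    -0.   ]]
cam in tool [-1.59204682e-01  9.81122613e-05 -7.32924058e-02]
```

View pics/ov.png

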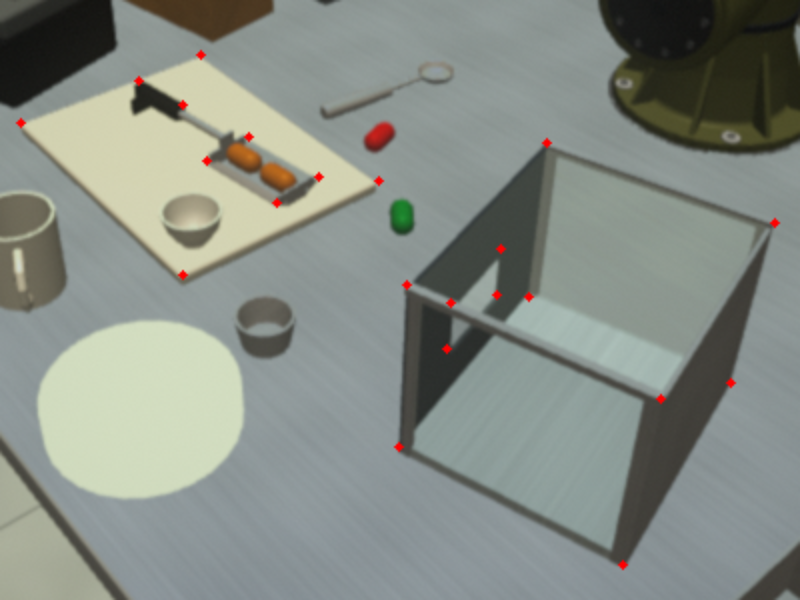

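```bash
cat > fit2.py <<'E'
from h import *
from scipy.optimize import least_squares
c=cal("top")
pts=[((367,78),(-104,-120,187)),((463,440),(-104,120,187)),((443,137),(-104,-120,0)),((523,440),(-104,120,0)),((433,213),(-104,-45,112)),((463,333),(-104,45,112)),((477,338),(-104,45,58))]
uv=np.array([[ (p[0]+.5)/2.5-.5,(p[1]+.5)/2.5-.5+100] for p,_ in pts]); P=np.array([q for _,q in pts])/1000
f=lambda v:(proj("top",rt([v[0],v[1],0],v[2],P),c)-uv).ravel()
r=least_squares(f,[.55,.24,1.8],loss='soft_l1');print(r.x,np.round(f(r.x).reshape(-1,2),1).tolist())
v=r.x;print(rt([v[0],v[1],0],v[2],[[-.102,0,.085]]))
cr=cv2.imread("pics/top0.png")[110:290,130:230]; s=5
cr=cv2.resize(cr,None,fx=s,fy=s,interpolation=cv2.INTER_CUBIC)
Q=np.array([(-104,a,b) for a in(-120,120) for b in(0,187)]+[(x,a,b) for x in(-104,-100) for a in(-45,45) for b in(58,112)])/1000
for vv,col in((v,(0,0,255)),(np.load("f.npz")["cab"],(0,255,0))):
  for p in proj("top",rt([vv[0],vv[1],0],vv[2],Q),c): cv2.circle(cr,tuple(np.round((p-[130,110]+.5)*s).astype(int)),3,col,1)
cv2.imwrite("pics/slot.png",cr[:800*1][:600]);
E
python3 fit2.py
```

```text
[0.54827248 0.24157841 1.83779881] [[0.2, -1.1], [0.3, 1.2], [-0.3, -1.1], [0.2, 0.5], [-1.8, -2.4], [-0.4, 0.7], [1.3, 0.6]]
[[0.57518429 0.14319267 0.085     ]]
```

View pics/slot.png

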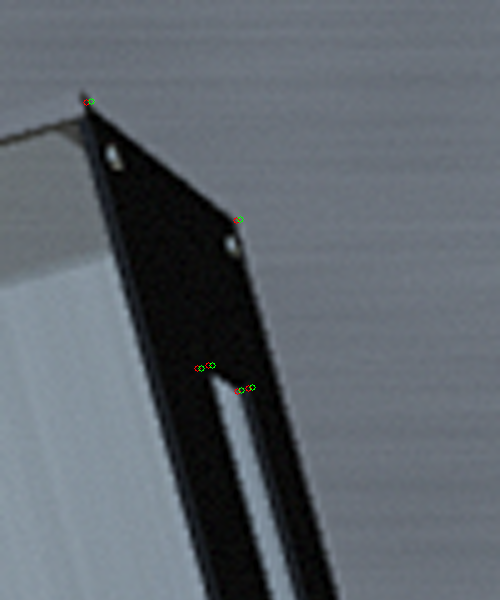

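```bash
cat > go.py <<'E'
from h import *
np.set_printoptions(suppress=True,precision=3)
CAB=np.array([0.5483,0.2410,1.8375]); 
def Rt(yaw,roll=0,pitch=0):
    # boat frame axes -> tool: x=-bz, y=-by, z=-bx ; roll about boat x, pitch about boat y (+ = nose down)
    B=Ro.from_euler('z',yaw).as_matrix()@Ro.from_euler('y',pitch).as_matrix()@Ro.from_euler('x',roll).as_matrix()
    return B@np.array([[0,0,-1],[0,-1,0],[-1,0,0]]).T
def delta(p,R,o=None):
    o=o or ctrl.get_obs(); R0=Ro.from_euler('xyz',o["eef_rot"]).as_matrix()
    t=R0.T@(np.array(p)-o["ee_pos"])/.025; w=Ro.from_matrix(R0.T@R).as_rotvec()*180/np.pi/5
    print("t",o["time_s"],"trans",t,"turn",w, "q",o["qpos"],"F",o["force"],"w",o["grip_width"])
E
cat > m1.py <<'E'
from go import *
b=np.load("f.npz")["boat"]
g=rt([b[0],b[1],.015],b[2],[[-.168,0,.028]])[0];print(g)
delta([g[0],g[1],.15],Rt(b[2]))
E
python3 m1.py
```

```text
[ 0.573 -0.373  0.043]
t 1.35 trans [  2.978  -1.351 -17.935] turn [-16.093  -0.      0.   ] q [-1.36   0.3    1.521  0.     1.321 -0.067] F [-0.675  0.048  0.636] w 0.09384662091993416
```

Emit:
{"name": "arm_command", "arguments": {"deltas": [{"translation": [0,-0.05,-0.7],"turn": [-0.7,0,0]},{"translation": [0,-0.15,-2.0],"turn": [-2,0,0]},{"translation": [0,-0.25,-3.4],"turn": [-3.4,0,0]},{"translation": [0.2,-0.37,-4.9],"turn": [-4.8,0,0]},{"translation": [0.5,-0.48,-6.4],"turn": [-6.2,0,0]},{"translation": [0.8,-0.6,-7.9],"turn": [-7.6,0,0]},{"translation": [1.1,-0.7,-9.4],"turn": [-9,0,0]},{"translation": [1.4,-0.82,-10.9],"turn": [-10.4,0,0]},{"translation": [1.7,-0.95,-12.4],"turn": [-11.8,0,0]},{"translation": [2.0,-1.05,-13.9],"turn": [-13.1,0,0]},{"translation": [2.3,-1.16,-15.4],"turn": [-14.4,0,0]},{"translation": [2.6,-1.25,-16.6],"turn": [-15.4,0,0]}]}}

```text
time_s: 2.35
ee_pos: [0.5436, -0.3836, 0.1589]
eef_rot: [2.001, 1.571, 0.488]
force: [-0.2, 0.8, 0.5]
grip_width: 0.094
```

```bash
python3 m1.py
```

```text
[ 0.573 -0.373  0.043]
t 2.35 trans [ 0.357  1.186 -0.336] turn [-0.612 -0.001 -0.002] q [-0.67   0.612  1.227  0.     1.303 -0.728] F [-0.181  0.787  0.499] w 0.09398551153931205
```

Emit:
{"name": "arm_command", "arguments": {"deltas": [{"translation": [0.2,0.6,-0.17],"turn": [-0.3,0,0]},{"translation": [0.36,1.19,-0.34],"turn": [-0.61,0,0]},{"translation": [0.36,1.19,-0.34],"turn": [-0.61,0,0]},{"translation": [0.36,1.19,-0.34],"turn": [-0.61,0,0]}]}}

```text
time_s: 2.68
ee_pos: [0.5706, -0.3747, 0.1499]
eef_rot: [-2.209, 1.57, 2.608]
force: [0.1, -0.6, 0.8]
grip_width: 0.0938
```

```bash
python3 m1.py
cat > w.py <<'E'
from go import *
import sys
im=optics.camera("wrist")[:,:,::-1].copy()
b=np.load("f.npz")["boat"]
P=np.array([(-135,-8,38),(-135,8,38),(-215,-8,38),(-215,8,38),(-168,0,38),(57,33,13),(57,-33,13),(-57,33,13),(-57,-33,13)])/1000
for p in proj("wrist",rt([b[0],b[1],.015],b[2],P)): cv2.circle(im,tuple(np.round(p).astype(int)),3,(0,0,255),1)
cv2.imwrite("pics/w1.png",im)
E
python3 w.py
```

```text
[ 0.573 -0.373  0.043]
t 2.6833 trans [-0.002  0.089 -0.043] turn [-0.08  -0.006  0.007] q [-0.635  0.66   1.171 -0.     1.311 -0.739] F [ 0.083 -0.581  0.777] w 0.09375316015657617
```

View pics/w1.png

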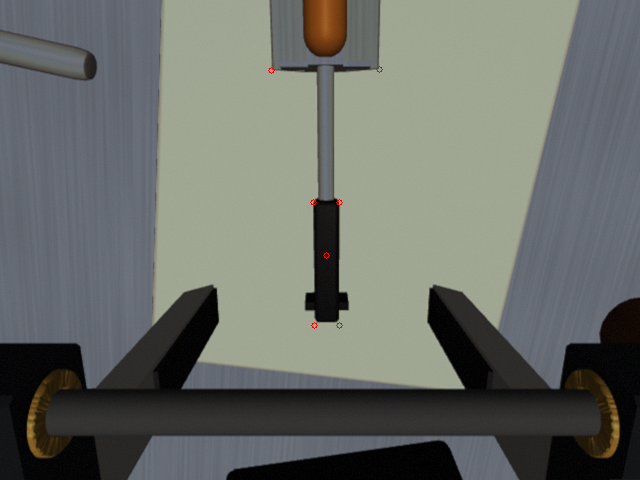

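Emit:
{"name": "arm_command", "arguments": {"deltas": [{"translation": [0.5,0.08,-0.04],"turn": [-0.08,0,0]},{"translation": [1.3,0.08,-0.04],"turn": [-0.08,0,0]},{"translation": [2.1,0.08,-0.04],"turn": [-0.08,0,0]},{"translation": [2.9,0.08,-0.04],"turn": [-0.08,0,0]},{"translation": [3.6,0.08,-0.04],"turn": [-0.08,0,0]},{"translation": [4.0,0.08,-0.04],"turn": [-0.08,0,0]},{"translation": [4.25,0.08,-0.04],"turn": [-0.08,0,0]},{"translation": [4.28,0.08,-0.04],"turn": [-0.08,0,0]},{"translation": [4.28,0.08,-0.04],"turn": [-0.08,0,0]}], "gripper": 60}}

```text
time_s: 3.48
ee_pos: [0.5725, -0.3742, 0.0439]
eef_rot: [0.8, 1.57, -0.66]
force: [0.2, 0.4, 0.5]
grip_width: 0.0602
```

```bash
python3 m1.py
```

```text
[ 0.573 -0.373  0.043]
t 3.4833 trans [-4.243  0.015 -0.026] turn [-0.007  0.005 -0.005] q [-0.632  0.773  1.242 -0.     1.126 -0.743] F [0.186 0.409 0.47 ] w 0.060179197918000374
```

Close firmly.

Emit:
{"name": "arm_command", "arguments": {"deltas": [{"translation": [0.04,0,0],"turn": [0,0,0]},{"translation": [0.04,0,0],"turn": [0,0,0]},{"translation": [0.04,0,0],"turn": [0,0,0]},{"translation": [0.04,0,0],"turn": [0,0,0]},{"translation": [0.04,0,0],"turn": [0,0,0]},{"translation": [0.04,0,0],"turn": [0,0,0]},{"translation": [0.04,0,0],"turn": [0,0,0]},{"translation": [0.04,0,0],"turn": [0,0,0]}], "gripper": 0, "force": 60}}

```text
time_s: 4.15
ee_pos: [0.5726, -0.3738, 0.0426]
eef_rot: [0.985, 1.571, -0.474]
force: [0.6, 0.3, 0.6]
grip_width: 0.0156
```

```bash
python3 m1.py
```

```text
[ 0.573 -0.373  0.043]
t 4.15 trans [-4.298  0.009 -0.015] turn [-0.002  0.001 -0.002] q [-0.632  0.775  1.242  0.     1.124 -0.743] F [0.609 0.26  0.62 ] w 0.015611670353478
```

Emit:
{"name": "arm_command", "arguments": {"deltas": [{"translation": [-0.06,0,0],"turn": [0,0,0]},{"translation": [-0.2,0,0],"turn": [0,0,0]},{"translation": [-0.45,0,0],"turn": [0,0,0]},{"translation": [-0.75,0,0],"turn": [0,0,0]},{"translation": [-1.05,0,0],"turn": [0,0,0]},{"translation": [-1.35,0,0],"turn": [0,0,0]},{"translation": [-1.65,0,0],"turn": [0,0,0]},{"translation": [-1.9,0,0],"turn": [0,0,0]},{"translation": [-2.05,0,0],"turn": [0,0,0]},{"translation": [-2.1,0,0],"turn": [0,0,0]},{"translation": [-2.1,0,0],"turn": [0,0,0]}]}}

```text
time_s: 5.07
ee_pos: [0.5726, -0.3739, 0.0952]
eef_rot: [0.871, 1.57, -0.588]
force: [0.3, -0.6, -2.8]
grip_width: 0.0157
```

```bash
cat > chk.py <<'E'
from go import *
import sys
from scipy.optimize import least_squares
tag=sys.argv[1]; pitch=float(sys.argv[2]) if len(sys.argv)>2 else 0.
o=ctrl.get_obs(); R0=Ro.from_euler('xyz',o["eef_rot"]).as_matrix()
M=np.array([[0,0,-1],[0,-1,0],[-1,0,0]]).T
def bp(P,pitch,dx=0): # boat pts -> world, held at (-168,0,28), extra droop
    B=R0@M.T@Ro.from_euler('y',pitch).as_matrix(); return (np.array(P)/1000-[-.168+dx,0,.028])@B.T+o["ee_pos"]
P=[(57,-33,13),(57,33,13),(-57,33,13),(-57,-33,13),(-215,0,38),(-135,0,38),(-58,0,33)]
Q=np.array([(-104,a,b) for a in(-120,120) for b in(0,187)]+[(x,a,b) for x in(-104,-100) for a in(-45,45) for b in(58,112)])/1000
for n in ["top","scene","wrist"]:
    im=optics.camera(n)[:,:,::-1].copy(); cv2.imwrite(f"pics/{tag}_{n}_raw.png",im)
    s=3 if n!="wrist" else 1; im=cv2.resize(im,None,fx=s,fy=s,interpolation=cv2.INTER_CUBIC)
    pp=(proj(n,bp(P,pitch))+.5)*s; cc=(proj(n,rt([CAB[0],CAB[1],0],CAB[2],Q))+.5)*s
    for p in pp: cv2.circle(im,tuple(np.round(p).astype(int)),4,(0,0,255),1)
    for p in cc if n!="wrist" else []: cv2.circle(im,tuple(np.round(p).astype(int)),4,(0,255,0),1)
    if n!="wrist":
        c=pp[:4].mean(0); x0=int(np.clip(c[0]-400,0,im.shape[1]-800)); y0=int(np.clip(c[1]-300,0,im.shape[0]-600)); im=im[y0:y0+600,x0:x0+800]
    cv2.imwrite(f"pics/{tag}_{n}.png",im)
print(o["time_s"],o["ee_pos"],o["force"],o["moment"])
E
python3 chk.py l1; python3 m1.py
```

```text
5.0667 [ 0.573 -0.374  0.095] [ 0.331 -0.624 -2.772] [-0.28  -0.138  0.004]
[ 0.573 -0.373  0.043]
t 5.2167 trans [-2.222  0.017 -0.011] turn [-0.003 -0.006  0.007] q [-0.632  0.715  1.215  0.     1.213 -0.743] F [ 0.255  0.834 -2.637] w 0.01565399142059523
```

View pics/l1_scene.png

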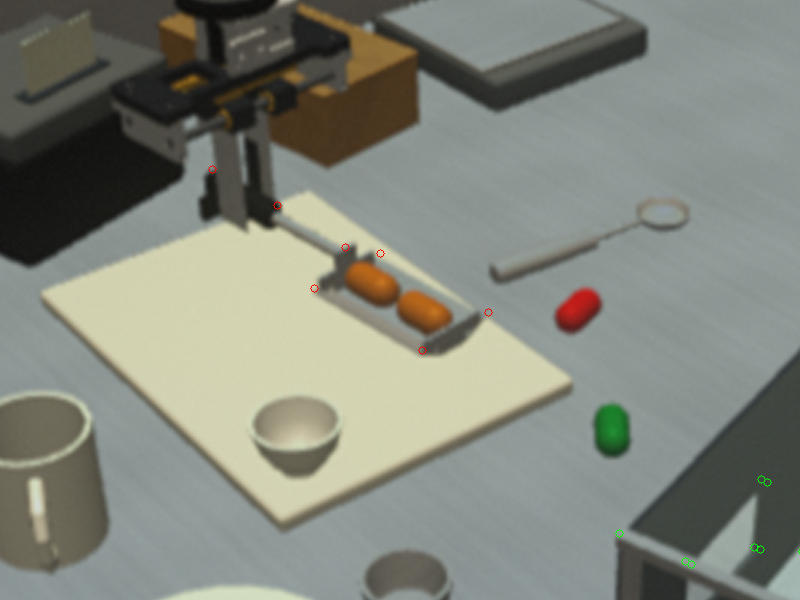

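View pics/l1_wrist.png

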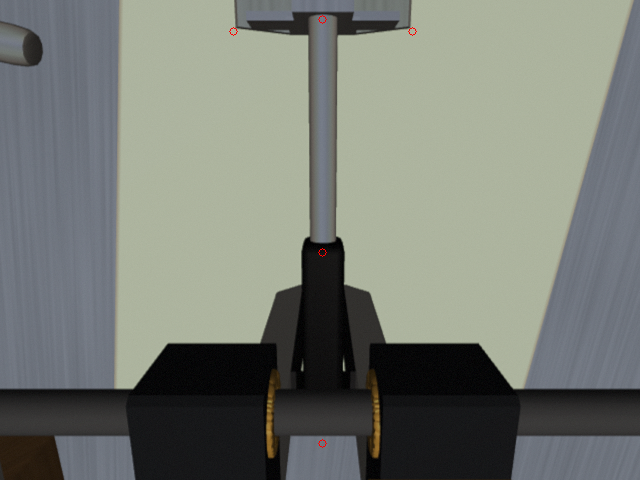

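```bash
cat > wf.py <<'E'
from go import *
import sys
tag=sys.argv[1]; pitches=[float(x) for x in sys.argv[2:]]
o=ctrl.get_obs(); R0=Ro.from_euler('xyz',o["eef_rot"]).as_matrix()
M=np.array([[0,0,-1],[0,-1,0],[-1,0,0]]).T
def bp(P,pitch):
    B=R0@M.T@Ro.from_euler('y',pitch).as_matrix(); return (np.array(P)/1000-[-.168,0,.028])@B.T+o["ee_pos"]
L=[[(57,-33,13),(57,33,13),(-57,33,13),(-57,-33,13),(57,-33,13)],[(57,-13,0),(57,13,0),(-57,13,0),(-57,-13,0),(57,-13,0)],[(57,-33,13),(57,-13,0)],[(57,33,13),(57,13,0)],[(-58,0,33),(-135,0,33)],[(-135,-8,38),(-215,-8,38),(-215,8,38),(-135,8,38),(-135,-8,38)]]
for n in ["scene","top"]:
  out=[]
  for pt in pitches:
    im=cv2.imread(f"pics/{tag}_{n}_raw.png"); s=4; im=cv2.resize(im,None,fx=s,fy=s,interpolation=cv2.INTER_CUBIC)
    for l in L: cv2.polylines(im,[np.round((proj(n,bp(l,pt))+.5)*s).astype(int)],False,(255,0,255),1)
    c=(proj(n,bp([(-57,0,13)],pt))[0])*s; x0=int(c[0]-290);y0=int(c[1]-200)
    out.append(im[y0:y0+400,max(x0,0):max(x0,0)+400+0*x0] if n=="xx" else im[y0:y0+400,max(x0,0):max(x0,0)+580])
  w=np.vstack(out) if len(out)<2 else np.vstack([cv2.resize(a,(435,300)) if False else a[:300*2//2+60] for a in out])
  cv2.imwrite(f"pics/{tag}_{n}_wf.png",w[:, :])
  print(w.shape)
E
python3 wf.py l1 0.0
```

```text
(400, 580, 3)
(400, 580, 3)
```

View pics/l1_scene_wf.png

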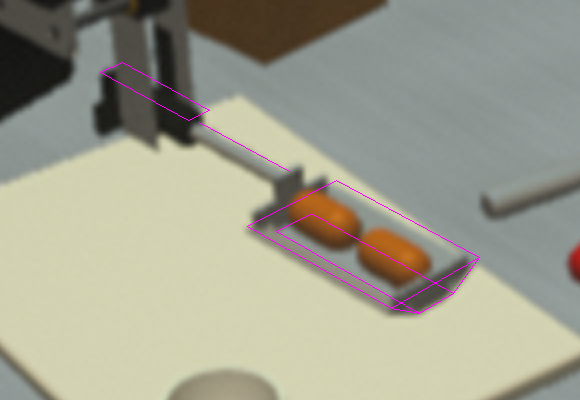

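View pics/l1_top_wf.png

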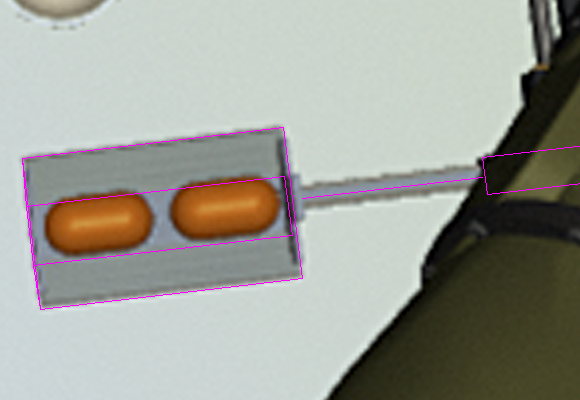

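```bash
cat > kin.py <<'E'
from go import *
from scipy.optimize import least_squares
q=np.array([(.30044,1.52155),(.660,1.171),(.775,1.242),(.715,1.215),(.612,1.227),(.773,1.242)])
rz=np.array([(np.hypot(.15078,.52869),.2239),(np.hypot(.5706,.3747),.1499),(np.hypot(.5726,.3738),.0426),(np.hypot(.5726,.3739),.0952),(np.hypot(.5436,.3836),.1589),(np.hypot(.5725,.3742),.0439)])
def fk(v,q):
    a,L2,L3,e,k=v; s=q[:,0]+q[:,1]
    return np.c_[a+L2*np.sin(q[:,0])+L3*np.sin(s)-e*np.cos(s), k+L2*np.cos(q[:,0])+L3*np.cos(s)+e*np.sin(s)]
r=least_squares(lambda v:np.r_[(fk(v,q)-rz).ravel()*1000,(v[3])*20,(v[0]-.0)*20],[0,.4,.4,0,.1])
print(r.x,r.fun)
v=r.x
for Lt in (.22,.28,.34):
  p=np.array([.5752,.143])+(-.0955)*0; g=rt([CAB[0],CAB[1],0],CAB[2],[[-.087-.11,0,.095]])[0]; u=np.array([np.cos(CAB[2]),np.sin(CAB[2]),0]); s=np.array([-u[1],u[0],0])
  for roll in (-50,-45,0,45,50):
    R=Rt(CAB[2],np.radians(roll)); w=g-R[:,0]*Lt
    f=lambda x:(fk(v,np.array([x]))[0]+[0,Lt]-[np.hypot(w[0],w[1]),w[2]])
    sol=least_squares(f,[.5,1.4],bounds=([-.79,.23],[2.21,2.52])); q1=np.arctan2(w[1],w[0])
    x=sol.x; F=Ro.from_euler('ZY',[q1,x.sum()]).as_matrix(); d=F.T@R[:,0]; q5=np.arccos(d[2]); q4=np.arctan2(d[1],d[0])
    # q6: relative to start const
    print(Lt,roll,"wr",w,"q",q1,x,q4,q5,"err",np.abs(sol.fun).max())
print(g,u)
E
python3 kin.py
```

```text
[ 0.001  0.423  0.447 -0.038 -0.033] [ 0.073  0.048  0.087  0.322  0.25   0.15  -0.206 -0.749 -0.167  0.012
 -0.037  0.217 -0.755  0.018]
0.22 -50 wr [0.438 0.007 0.236] q 0.014961602615930776 [0.366 2.002] 1.9744516051143832 0.20900934692998432 err 2.3698714102238227e-09
0.22 -45 wr [0.45  0.01  0.251] q 0.022134726857826074 [0.359 1.964] 1.2999536228017066 0.17864393104584933 err 2.633034901222686e-10
0.22 0 wr [0.6   0.051 0.315] q 0.0847072816772686 [0.544 1.493] 0.0 1.1049611620610058 err 3.424074801472443e-09
0.22 45 wr [0.75  0.092 0.251] q 0.12196422597415309 [0.953 0.952] -0.11318320211281781 2.0148310094714157 err 6.503436122962114e-09
0.22 50 wr [0.763 0.095 0.236] q 0.12439705031833292 [1.001 0.896] -0.1268323332018661 2.108456647362722 err 7.738254481637341e-14
0.28 -50 wr [ 0.393 -0.006  0.275] q -0.014148650743265427 [0.339 2.123] 2.2417718982743176 0.27453353064799996 err 1.1993184223513254e-12
0.28 -45 wr [ 0.409 -0.001  0.293] q -0.002971164729421078 [0.324 2.078] 1.7101561883705179 0.19139668697439785 err 5.304786726556543e-08
0.28 0 wr [0.6   0.051 0.375] q 0.0847
[... 349 characters left out ...]
r [ 0.349 -0.018  0.314] q -0.05061617722948859 [0.326 2.237] 2.3927654881104465 0.358746115942327 err 5.711703776611898e-09
0.34 -45 wr [ 0.368 -0.012  0.335] q -0.03364839449953027 [0.297 2.186] 2.021868158453544 0.23459789385554297 err 9.775930065458738e-11
0.34 0 wr [0.6   0.051 0.435] q 0.0847072816772686 [0.544 1.493] 7.766432556890922e-18 1.1049611620611335 err 3.424189709555492e-09
0.34 45 wr [0.832 0.114 0.335] q 0.13653544642481127 [1.256 0.463] -0.11386596202305321 2.201169848020937 err 1.3102529694553056e-07
0.34 50 wr [0.851 0.12  0.314] q 0.13956054474781981 [1.386 0.261] -0.13813303896326523 2.358547802545991 err 3.012969994609094e-07
[0.6   0.051 0.095] [-0.264  0.965  0.   ]
```

```bash
cat > m2.py <<'E'
from go import *
import sys
x=float(sys.argv[1]); z=float(sys.argv[2]) if len(sys.argv)>2 else .095
g=rt([CAB[0],CAB[1],0],CAB[2],[[x,0,z]])[0]; print(g)
delta(g,Rt(CAB[2]))
E
python3 m2.py -.369
```

```text
[ 0.646 -0.115  0.095]
t 5.2167 trans [-0.019  4.059 -9.963] turn [-1.783 -0.007  0.006] q [-0.632  0.715  1.215  0.     1.213 -0.743] F [ 0.255  0.834 -2.637] w 0.01565399142059523
```

Emit:
{"name": "arm_command", "arguments": {"deltas": [{"translation": [0,0.04,-0.1],"turn": [-0.02,0,0]},{"translation": [0,0.12,-0.3],"turn": [-0.05,0,0]},{"translation": [0,0.26,-0.64],"turn": [-0.12,0,0]},{"translation": [0,0.45,-1.1],"turn": [-0.2,0,0]},{"translation": [0,0.65,-1.6],"turn": [-0.29,0,0]},{"translation": [0,0.85,-2.1],"turn": [-0.38,0,0]},{"translation": [0,1.06,-2.6],"turn": [-0.47,0,0]},{"translation": [0,1.26,-3.1],"turn": [-0.56,0,0]},{"translation": [0,1.47,-3.6],"turn": [-0.65,0,0]},{"translation": [0,1.67,-4.1],"turn": [-0.74,0,0]},{"translation": [0,1.87,-4.6],"turn": [-0.83,0,0]},{"translation": [0,2.08,-5.1],"turn": [-0.92,0,0]}]}}

```text
time_s: 6.22
ee_pos: [0.6104, -0.24, 0.095]
eef_rot: [2.337, 1.571, 0.959]
force: [-0.2, 0.0, -1.8]
grip_width: 0.0153
```

Emit:
{"name": "arm_command", "arguments": {"deltas": [{"translation": [0,0.2,-0.5],"turn": [-0.09,0,0]},{"translation": [0,0.41,-1.0],"turn": [-0.18,0,0]},{"translation": [0,0.61,-1.5],"turn": [-0.27,0,0]},{"translation": [0,0.81,-2.0],"turn": [-0.36,0,0]},{"translation": [0,1.02,-2.5],"turn": [-0.45,0,0]},{"translation": [0,1.21,-3.0],"turn": [-0.54,0,0]},{"translation": [0,1.39,-3.45],"turn": [-0.62,0,0]},{"translation": [0,1.53,-3.8],"turn": [-0.68,0,0]},{"translation": [0,1.63,-4.05],"turn": [-0.72,0,0]},{"translation": [0,1.68,-4.2],"turn": [-0.75,0,0]},{"translation": [0,1.68,-4.2],"turn": [-0.75,0,0]},{"translation": [0,1.68,-4.2],"turn": [-0.75,0,0]}]}}

```text
time_s: 7.22
ee_pos: [0.6313, -0.1305, 0.0949]
eef_rot: [-0.63, 1.571, -1.944]
force: [0.4, -0.1, -3.2]
grip_width: 0.0157
```

```bash
python3 m2.py -.369
```

```text
[ 0.646 -0.115  0.095]
t 7.2167 trans [-0.004  0.71  -0.457] turn [-0.114  0.001  0.001] q [-0.261  0.631  1.353 -0.     1.157 -0.517] F [ 0.398 -0.144 -3.153] w 0.015653511668044923
```

Emit:
{"name": "arm_command", "arguments": {"deltas": [{"translation": [0,0.08,-0.05],"turn": [-0.02,0,0]},{"translation": [0,0.25,-0.16],"turn": [-0.05,0,0]},{"translation": [0,0.45,-0.29],"turn": [-0.08,0,0]},{"translation": [0,0.62,-0.4],"turn": [-0.1,0,0]},{"translation": [0,0.71,-0.46],"turn": [-0.11,0,0]},{"translation": [0,0.71,-0.46],"turn": [-0.11,0,0]},{"translation": [0,0.71,-0.46],"turn": [-0.11,0,0]}]}}

```text
time_s: 7.8
ee_pos: [0.6456, -0.1145, 0.0948]
eef_rot: [-1.942, 1.571, 3.037]
force: [-0.4, 0.3, -3.3]
grip_width: 0.0155
```

```bash
python3 m2.py -.369; python3 chk.py p1; python3 wf.py p1 0
```

```text
[ 0.646 -0.115  0.095]
t 7.8 trans [-0.008 -0.007  0.019] turn [ 0.001 -0.001  0.002] q [-0.231  0.654  1.315 -0.     1.172 -0.498] F [-0.364  0.283 -3.346] w 0.015539820991131206
7.8 [ 0.646 -0.114  0.095] [-0.364  0.283 -3.346] [-0.298 -0.141 -0.006]
(400, 580, 3)
(400, 580, 3)
```

View pics/p1_top.png

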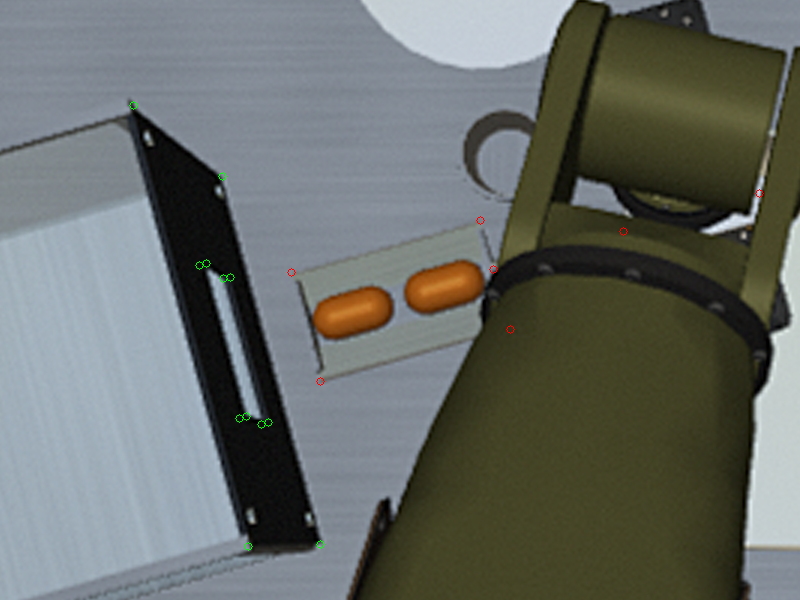

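View pics/p1_scene.png

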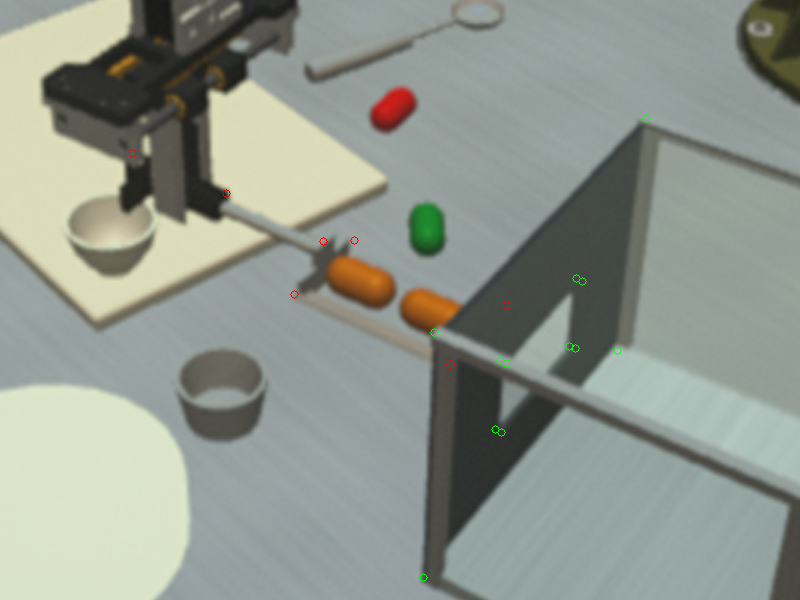

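View pics/p1_wrist.png

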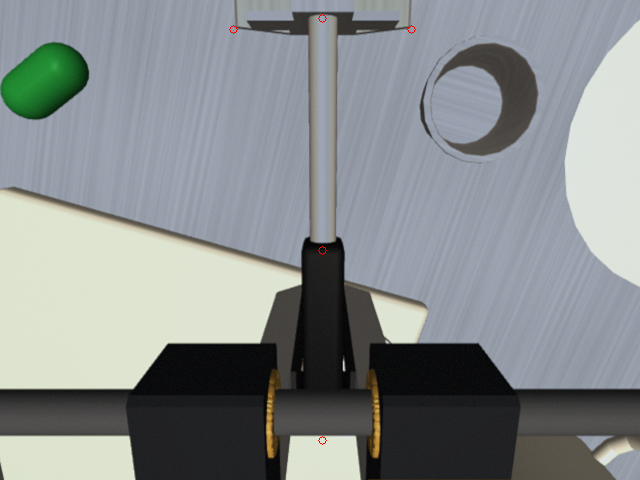

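View pics/p1_scene_wf.png

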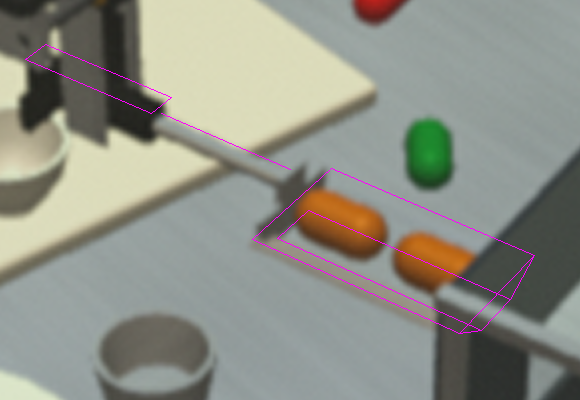

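Emit:
{"name": "arm_command", "arguments": {"deltas": [{"translation": [0,0,-0.06],"turn": [0,0,0]},{"translation": [0,0,-0.2],"turn": [0,0,0]},{"translation": [0,0,-0.45],"turn": [0,0,0]},{"translation": [0,0,-0.8],"turn": [0,0,0]},{"translation": [0,0,-1.15],"turn": [0,0,0]},{"translation": [0,0,-1.5],"turn": [0,0,0]},{"translation": [0,0,-1.85],"turn": [0,0,0]},{"translation": [0,0,-2.2],"turn": [0,0,0]},{"translation": [0,0,-2.5],"turn": [0,0,0]},{"translation": [0,0,-2.7],"turn": [0,0,0]},{"translation": [0,0,-2.8],"turn": [0,0,0]},{"translation": [0,0,-2.8],"turn": [0,0,0]}]}}

```text
time_s: 8.95
ee_pos: [0.6271, -0.0467, 0.095]
eef_rot: [1.244, 1.571, -0.06]
force: [0.4, -0.4, -2.0]
grip_width: 0.016
```

```bash
python3 m2.py -.197; python3 chk.py p2
```

```text
[0.6   0.051 0.095]
t 8.95 trans [ 0.    -0.006 -4.05 ] turn [ 0.002  0.    -0.001] q [-0.133  0.598  1.406  0.     1.137 -0.399] F [ 0.368 -0.424 -1.99 ] w 0.01596040259296886
8.95 [ 0.627 -0.047  0.095] [ 0.368 -0.424 -1.99 ] [-0.229 -0.138 -0.051]
```

View pics/p2_top.png

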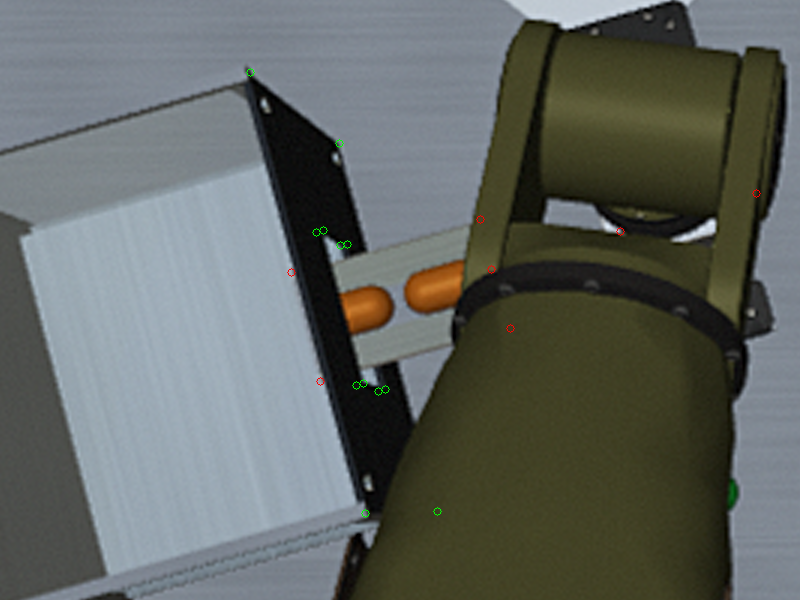

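View pics/p2_scene.png

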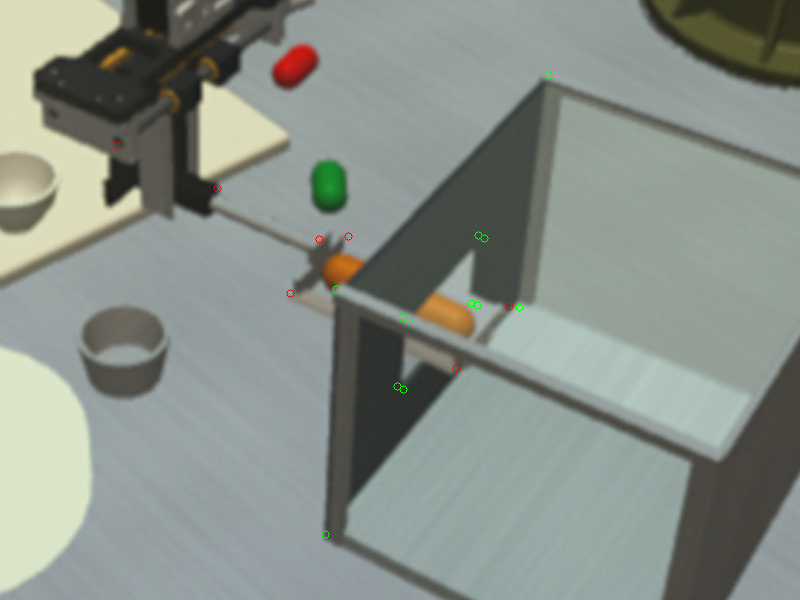

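Emit:
{"name": "arm_command", "arguments": {"deltas": [{"translation": [0,0,-0.06],"turn": [0,0,0]},{"translation": [0,0,-0.2],"turn": [0,0,0]},{"translation": [0,0,-0.5],"turn": [0,0,0]},{"translation": [0,0,-0.9],"turn": [0,0,0]},{"translation": [0,0,-1.35],"turn": [0,0,0]},{"translation": [0,0,-1.85],"turn": [0,0,0]},{"translation": [0,0,-2.35],"turn": [0,0,0]},{"translation": [0,0,-2.85],"turn": [0,0,0]},{"translation": [0,0,-3.35],"turn": [0,0,0]},{"translation": [0,0,-3.75],"turn": [0,0,0]},{"translation": [0,0,-4.0],"turn": [0,0,0]},{"translation": [0,0,-4.05],"turn": [0,0,0]}]}}

```text
time_s: 10.1
ee_pos: [0.6002, 0.0518, 0.095]
eef_rot: [2.202, 1.571, 0.899]
force: [-0.7, 0.1, -2.2]
grip_width: 0.0155
```

Emit:
{"name": "arm_command", "arguments": {"deltas": [{"translation": [0,0,0],"turn": [0,0,0]},{"translation": [0,0,0],"turn": [0,0,0]}]}}

```text
time_s: 10.27
ee_pos: [0.6006, 0.0502, 0.095]
eef_rot: [0.678, 1.571, -0.627]
force: [0.1, 0.5, -3.8]
grip_width: 0.0152
```

```bash
python3 m2.py -.197; python3 chk.py p3
```

```text
[0.6   0.051 0.095]
t 10.2667 trans [-0.001 -0.006 -0.032] turn [-0.006  0.001 -0.001] q [ 0.023  0.545  1.491 -0.     1.105 -0.243] F [ 0.096  0.504 -3.801] w 0.01515409756572764
10.2667 [0.601 0.05  0.095] [ 0.096  0.504 -3.801] [-0.288 -0.165 -0.049]
```

View pics/p3_top.png

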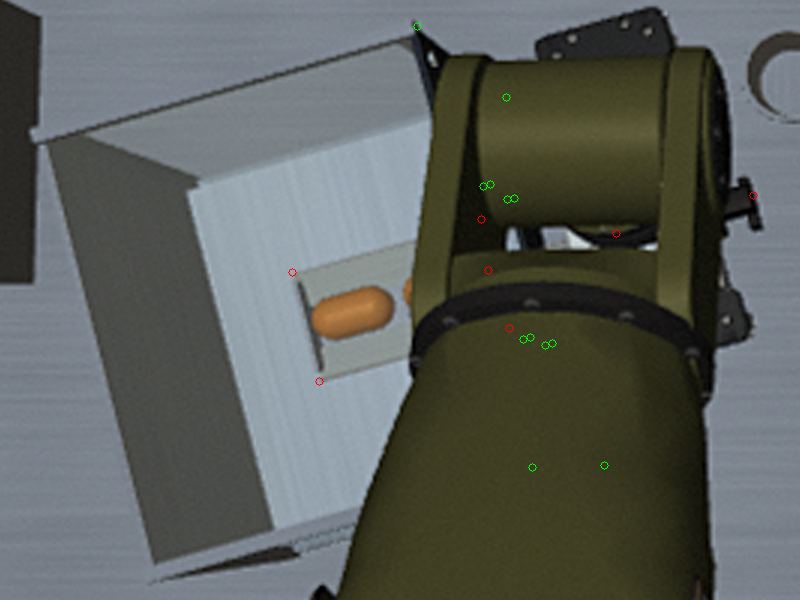

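View pics/p3_scene.png

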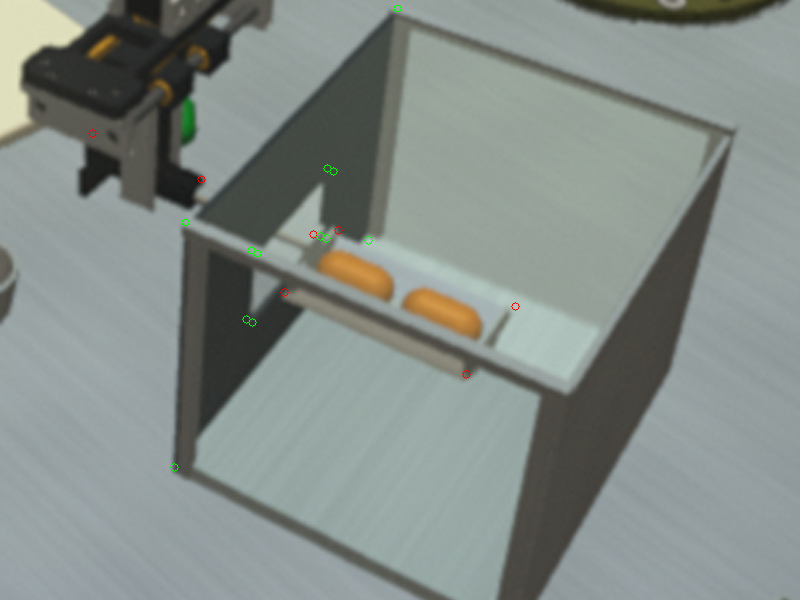

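View pics/p3_wrist.png

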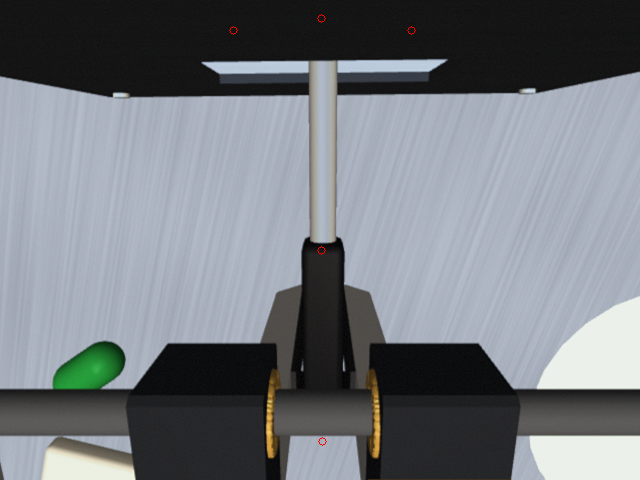

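Emit:
{"name": "arm_command", "arguments": {"deltas": [{"translation": [0,0,-0.03],"turn": [0,0,-0.2]},{"translation": [0,0,-0.03],"turn": [0,0,-0.7]},{"translation": [0,0,-0.03],"turn": [0,0,-1.4]},{"translation": [0,0,-0.03],"turn": [0,0,-2.2]},{"translation": [0,0,-0.03],"turn": [0,0,-3.0]},{"translation": [0,0,-0.03],"turn": [0,0,-3.7]},{"translation": [0,0,-0.03],"turn": [0,0,-4.2]},{"translation": [0,0,-0.03],"turn": [0,0,-4.4]}]}}

```text
time_s: 11.08
ee_pos: [0.6005, 0.0513, 0.0943]
eef_rot: [-1.571, 1.183, -2.875]
force: [0.4, -0.2, -2.9]
grip_width: 0.0157
```

```bash
python3 m2.py -.197; python3 chk.py p4
```

```text
[0.6   0.051 0.095]
t 11.0833 trans [-0.021 -0.024  0.008] turn [-0.006 -0.001  4.439] q [ 0.057  0.763  1.179 -0.079  1.579 -0.195] F [ 0.444 -0.23  -2.937] w 0.01570900280261414
11.0833 [0.601 0.051 0.094] [ 0.444 -0.23  -2.937] [-0.187 -0.563 -0.032]
```

View pics/p4_scene.png

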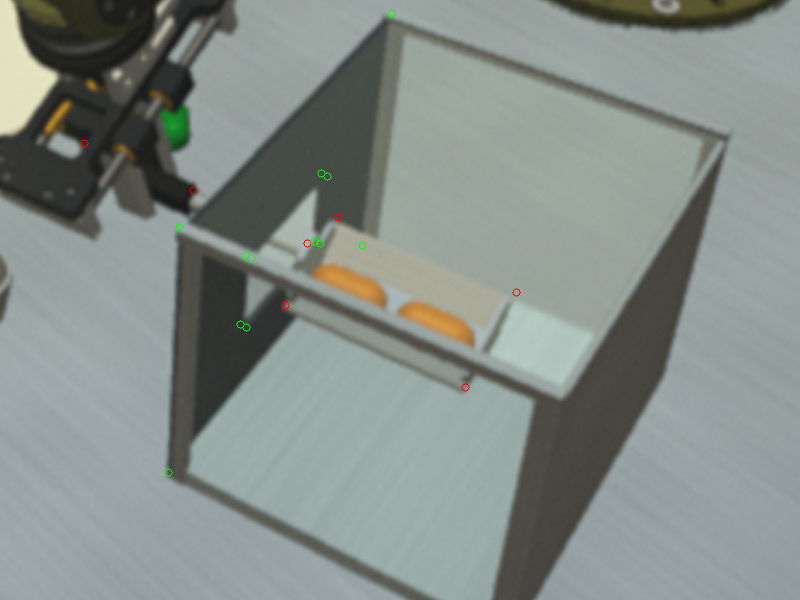

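View pics/p4_wrist.png

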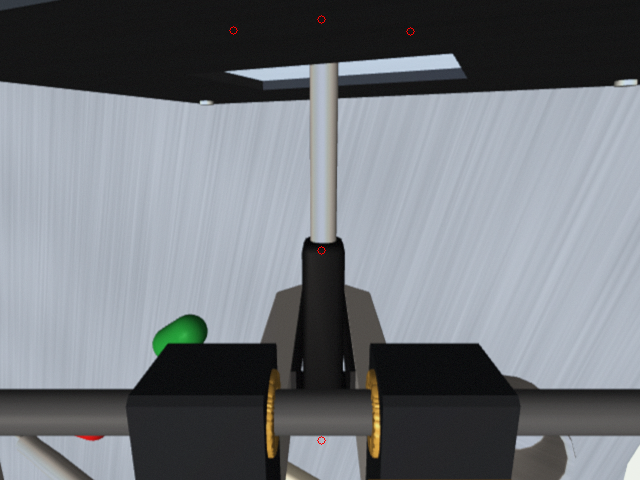

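Emit:
{"name": "arm_command", "arguments": {"deltas": [{"translation": [0,0,0],"turn": [0,0,-0.4]},{"translation": [0,0,0],"turn": [0,0,-1.2]},{"translation": [0,0,0],"turn": [0,0,-2.0]},{"translation": [0,0,0],"turn": [0,0,-2.8]},{"translation": [0,0,0],"turn": [0,0,-3.6]},{"translation": [0,0,0],"turn": [0,0,-4.4]},{"translation": [0,0,0],"turn": [0,0,-5.1]},{"translation": [0,0,0],"turn": [0,0,-5.5]},{"translation": [0,0,0],"turn": [0,0,-5.6]},{"translation": [0,0,0],"turn": [0,0,-5.6]},{"translation": [0,0,0],"turn": [0,0,-5.6]},{"translation": [0,0,0],"turn": [0,0,-5.6]}]}}

```text
time_s: 12.23
ee_pos: [0.6004, 0.0512, 0.0957]
eef_rot: [-1.571, 0.7, -2.875]
force: [-1.5, 1.1, -2.5]
grip_width: 0.0154
```

```bash
python3 m2.py -.197; python3 chk.py p5
```

```text
[0.6   0.051 0.095]
t 12.2333 trans [0.024 0.016 0.007] turn [-0.005 -0.     9.973] q [ 0.083  1.077  0.777 -0.167  2.143 -0.21 ] F [-1.533  1.061 -2.462] w 0.015417998167491493
12.2333 [0.6   0.051 0.096] [-1.533  1.061 -2.462] [ 0.041 -0.765  0.015]
```

View pics/p5_scene.png

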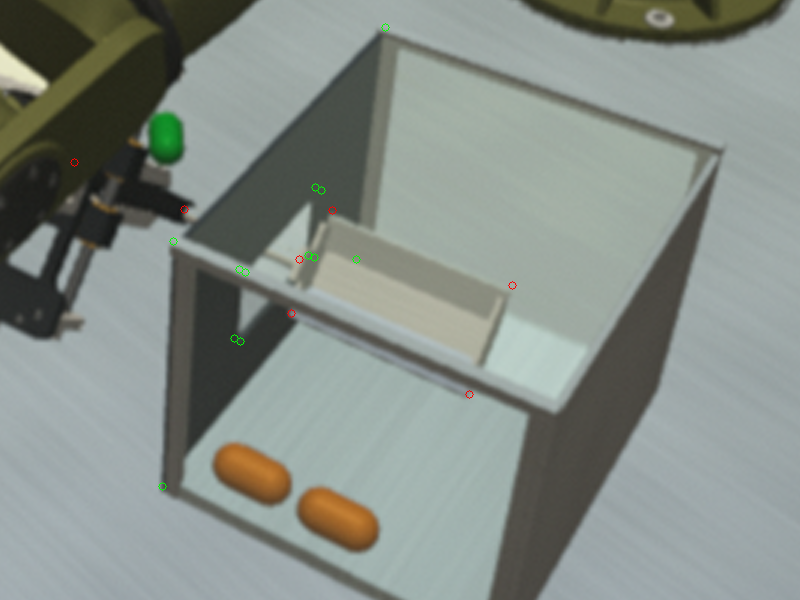

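View pics/p5_top.png

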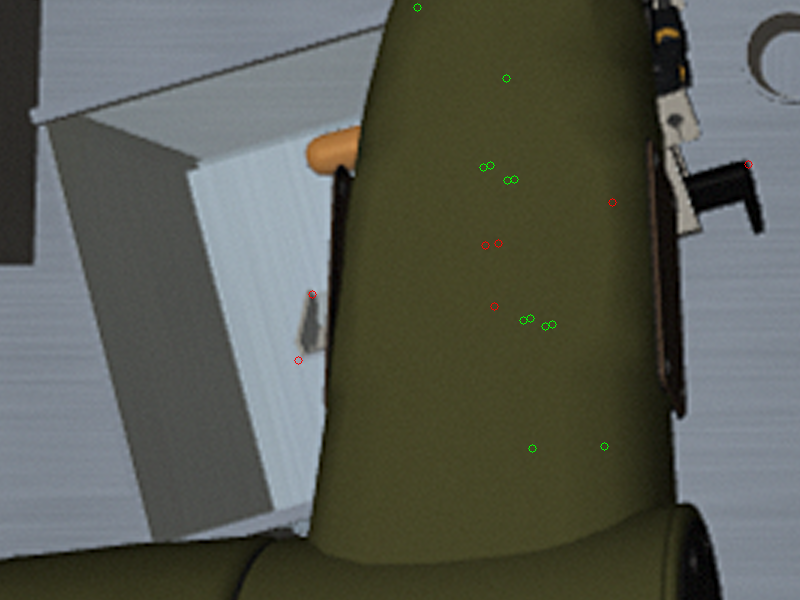

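Emit:
{"name": "arm_command", "arguments": {"deltas": [{"translation": [0,0,0],"turn": [0,0,0.2]},{"translation": [0,0,0],"turn": [0,0,0.8]},{"translation": [0,0,0],"turn": [0,0,1.7]},{"translation": [0,0,0],"turn": [0,0,2.7]},{"translation": [0,0,0],"turn": [0,0,3.7]},{"translation": [0,0,0],"turn": [0,0,4.7]},{"translation": [0,0,0],"turn": [0,0,5.7]},{"translation": [0,0,0],"turn": [0,0,6.7]},{"translation": [0,0,0],"turn": [0,0,7.7]},{"translation": [0,0,0],"turn": [0,0,8.7]},{"translation": [0,0,0],"turn": [0,0,9.5]},{"translation": [0,0,0],"turn": [0,0,9.97]}]}}

```text
time_s: 13.38
ee_pos: [0.5998, 0.0511, 0.0959]
eef_rot: [1.448, 1.568, 0.143]
force: [0.5, -0.4, -2.6]
grip_width: 0.0157
```

Emit:
{"name": "arm_command", "arguments": {"deltas": [{"translation": [0,0,0],"turn": [0,0,0]},{"translation": [0,0,0],"turn": [0,0,0]},{"translation": [0,0,0],"turn": [0,0,0]}]}}

```text
time_s: 13.63
ee_pos: [0.6004, 0.0513, 0.0952]
eef_rot: [-1.541, 1.567, -2.846]
force: [-0.1, -0.3, -2.1]
grip_width: 0.0158
```

```bash
python3 m2.py -.197; python3 chk.py p6; python3 m2.py -.395
```

```text
[0.6   0.051 0.095]
t 13.6333 trans [ 0.007 -0.011  0.011] turn [-0.003  0.001  0.039] q [ 0.025  0.546  1.488 -0.001  1.11  -0.241] F [-0.128 -0.256 -2.094] w 0.01575650523885271
13.6333 [0.6   0.051 0.095] [-0.128 -0.256 -2.094] [-0.148 -0.144 -0.028]
[ 0.652 -0.14   0.095]
t 13.7833 trans [-0.013 -0.012  7.934] turn [-0.001 -0.001  0.04 ] q [ 0.025  0.547  1.488 -0.001  1.109 -0.241] F [-0.658 -0.357 -2.106] w 0.01531512021397778
```

View pics/p6_scene.png

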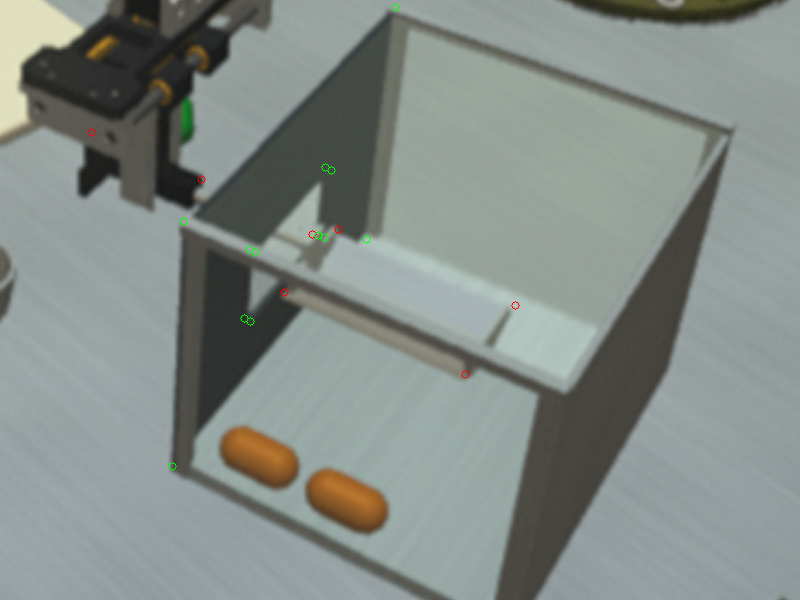

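View pics/p6_wrist.png

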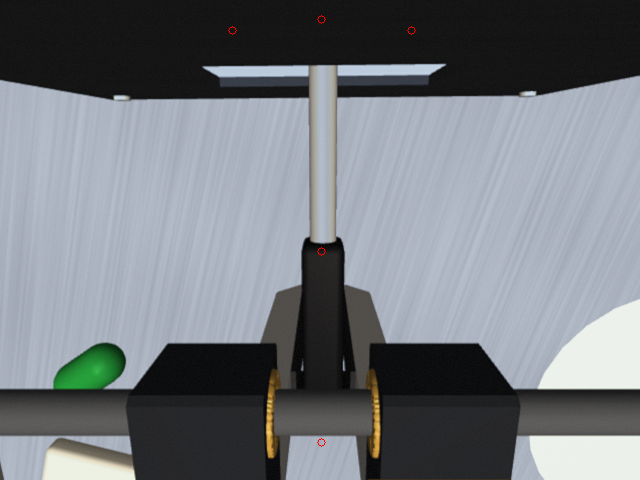

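Emit:
{"name": "arm_command", "arguments": {"deltas": [{"translation": [0,0,0.06],"turn": [0,0,0]},{"translation": [0,0,0.2],"turn": [0,0,0]},{"translation": [0,0,0.5],"turn": [0,0,0]},{"translation": [0,0,0.9],"turn": [0,0,0]},{"translation": [0,0,1.3],"turn": [0,0,0]},{"translation": [0,0,1.7],"turn": [0,0,0]},{"translation": [0,0,2.1],"turn": [0,0,0]},{"translation": [0,0,2.5],"turn": [0,0,0]},{"translation": [0,0,2.9],"turn": [0,0,0]},{"translation": [0,0,3.3],"turn": [0,0,0]},{"translation": [0,0,3.7],"turn": [0,0,0]},{"translation": [0,0,4.1],"turn": [0,0,0]}]}}

```text
time_s: 14.78
ee_pos: [0.6275, -0.0486, 0.0949]
eef_rot: [-1.576, 1.568, -2.88]
force: [-1.1, 0.0, -2.3]
grip_width: 0.0157
```

Emit:
{"name": "arm_command", "arguments": {"deltas": [{"translation": [0,0,0.4],"turn": [0,0,0]},{"translation": [0,0,0.8],"turn": [0,0,0]},{"translation": [0,0,1.2],"turn": [0,0,0]},{"translation": [0,0,1.6],"turn": [0,0,0]},{"translation": [0,0,2.0],"turn": [0,0,0]},{"translation": [0,0,2.4],"turn": [0,0,0]},{"translation": [0,0,2.8],"turn": [0,0,0]},{"translation": [0,0,3.2],"turn": [0,0,0]},{"translation": [0,0,3.5],"turn": [0,0,0]},{"translation": [0,0,3.7],"turn": [0,0,0]},{"translation": [0,0,3.8],"turn": [0,0,0]},{"translation": [0,0,3.8],"turn": [0,0,0]}]}}

```text
time_s: 15.78
ee_pos: [0.6523, -0.1397, 0.0949]
eef_rot: [-1.595, 1.568, -2.899]
force: [0.4, 0.0, -2.9]
grip_width: 0.0156
```

```bash
cat > m3.py <<'E'
from go import *
b=np.load("f.npz")["boat"]; bd=np.load("f.npz")["board"]
for z in (.095,.0425):
    g=rt([b[0],b[1],0],b[2],[[-.168,0,z]])[0]; print(g); delta(g,Rt(b[2]))
P=rt([b[0],b[1],.015],b[2],np.array([(57,0,0),(-213,0,0)])/1000)
print((P-[bd[0],bd[1],0])@Ro.from_euler('z',bd[2]).as_matrix())
E
python3 m3.py
```

```text
[ 0.573 -0.373  0.095]
t 15.7833 trans [ 0.009 -5.529  8.185] turn [1.773 0.002 0.031] q [-0.265  0.68   1.273 -0.001  1.191 -0.531] F [ 0.428  0.012 -2.921] w 0.015566466033733352
[ 0.573 -0.373  0.043]
t 15.7833 trans [ 2.109 -5.524  8.185] turn [1.773 0.002 0.031] q [-0.265  0.68   1.273 -0.001  1.191 -0.531] F [ 0.428  0.012 -2.921] w 0.015566466033733352
[[ 0.152  0.038  0.015]
 [-0.116  0.002  0.015]]
```

Emit:
{"name": "arm_command", "arguments": {"deltas": [{"translation": [0,-0.08,0.12],"turn": [0.03,0,0]},{"translation": [0,-0.25,0.37],"turn": [0.08,0,0]},{"translation": [0,-0.5,0.74],"turn": [0.16,0,0]},{"translation": [0,-0.8,1.19],"turn": [0.26,0,0]},{"translation": [0,-1.15,1.7],"turn": [0.37,0,0]},{"translation": [0,-1.5,2.22],"turn": [0.48,0,0]},{"translation": [0,-1.85,2.74],"turn": [0.59,0,0]},{"translation": [0,-2.2,3.26],"turn": [0.71,0,0]},{"translation": [0,-2.55,3.78],"turn": [0.82,0,0]},{"translation": [0,-2.9,4.3],"turn": [0.93,0,0]},{"translation": [0,-3.25,4.81],"turn": [1.04,0,0]},{"translation": [0,-3.55,5.25],"turn": [1.14,0,0]}]}}

```text
time_s: 16.78
ee_pos: [0.6005, -0.291, 0.0951]
eef_rot: [-1.459, 1.568, -2.864]
force: [0.9, -0.4, -3.4]
grip_width: 0.0154
```

```bash
python3 m3.py
```

```text
[ 0.573 -0.373  0.095]
t 16.7833 trans [ 0.011 -1.639  3.07 ] turn [0.621 0.004 0.03 ] q [-0.505  0.68   1.272 -0.002  1.192 -0.67 ] F [ 0.898 -0.387 -3.411] w 0.015399552149164704
[ 0.573 -0.373  0.043]
t 16.7833 trans [ 2.111 -1.634  3.069] turn [0.621 0.004 0.03 ] q [-0.505  0.68   1.272 -0.002  1.192 -0.67 ] F [ 0.898 -0.387 -3.411] w 0.015399552149164704
[[ 0.152  0.038  0.015]
 [-0.116  0.002  0.015]]
```

Emit:
{"name": "arm_command", "arguments": {"deltas": [{"translation": [0,-0.22,0.4],"turn": [0.08,0,0.03]},{"translation": [0,-0.5,0.9],"turn": [0.18,0,0.03]},{"translation": [0,-0.8,1.5],"turn": [0.3,0,0.03]},{"translation": [0,-1.1,2.05],"turn": [0.42,0,0.03]},{"translation": [0,-1.37,2.55],"turn": [0.52,0,0.03]},{"translation": [0,-1.55,2.9],"turn": [0.59,0,0.03]},{"translation": [0,-1.62,3.04],"turn": [0.62,0,0.03]},{"translation": [0,-1.64,3.07],"turn": [0.62,0,0.03]},{"translation": [0,-1.64,3.07],"turn": [0.62,0,0.03]},{"translation": [0,-1.64,3.07],"turn": [0.62,0,0.03]}]}}

```text
time_s: 17.62
ee_pos: [0.5738, -0.3712, 0.0953]
eef_rot: [0.192, 1.571, -1.265]
force: [-1.1, -0.4, -2.8]
grip_width: 0.0154
```

```bash
python3 m3.py
```

```text
[ 0.573 -0.373  0.095]
t 17.6167 trans [ 0.011 -0.052  0.087] turn [ 0.026  0.002 -0.   ] q [-0.628  0.713  1.215 -0.     1.213 -0.741] F [-1.12  -0.398 -2.759] w 0.015403496217915386
[ 0.573 -0.373  0.043]
t 17.6167 trans [ 2.111 -0.052  0.086] turn [ 0.026  0.002 -0.   ] q [-0.628  0.713  1.215 -0.     1.213 -0.741] F [-1.12  -0.398 -2.759] w 0.015403496217915386
[[ 0.152  0.038  0.015]
 [-0.116  0.002  0.015]]
```

Lower to within ~2 mm, then settle.

Emit:
{"name": "arm_command", "arguments": {"deltas": [{"translation": [0.1,-0.05,0.08],"turn": [0,0,0]},{"translation": [0.35,-0.05,0.08],"turn": [0,0,0]},{"translation": [0.7,-0.05,0.08],"turn": [0,0,0]},{"translation": [1.05,-0.05,0.08],"turn": [0,0,0]},{"translation": [1.4,-0.05,0.08],"turn": [0,0,0]},{"translation": [1.7,-0.05,0.08],"turn": [0,0,0]},{"translation": [1.9,-0.05,0.08],"turn": [0,0,0]},{"translation": [2.0,-0.05,0.08],"turn": [0,0,0]},{"translation": [2.06,-0.05,0.08],"turn": [0,0,0]},{"translation": [2.1,-0.05,0.08],"turn": [0,0,0]},{"translation": [2.11,-0.05,0.08],"turn": [0,0,0]},{"translation": [2.11,-0.05,0.08],"turn": [0,0,0]}]}}

```text
time_s: 18.62
ee_pos: [0.5727, -0.3739, 0.0429]
eef_rot: [0.567, 1.57, -0.89]
force: [-0.3, -0.2, -1.4]
grip_width: 0.0156
```

```bash
python3 m3.py; python3 chk.py q1
```

```text
[ 0.573 -0.373  0.095]
t 18.6167 trans [-2.084  0.007 -0.018] turn [ 0.017  0.007 -0.004] q [-0.632  0.774  1.242 -0.     1.124 -0.745] F [-0.286 -0.17  -1.376] w 0.015611077638311774
[ 0.573 -0.373  0.043]
t 18.6167 trans [ 0.016  0.006 -0.019] turn [ 0.017  0.007 -0.004] q [-0.632  0.774  1.242 -0.     1.124 -0.745] F [-0.286 -0.17  -1.376] w 0.015611077638311774
[[ 0.152  0.038  0.015]
 [-0.116  0.002  0.015]]
18.6167 [ 0.573 -0.374  0.043] [-0.286 -0.17  -1.376] [-0.037 -0.111  0.036]
```

View pics/q1_scene.png

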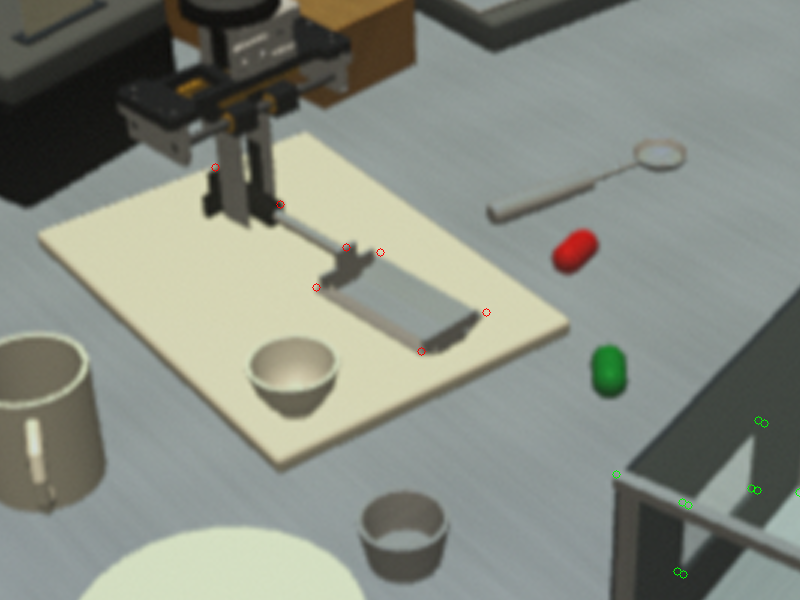

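Emit:
{"name": "arm_command", "arguments": {"deltas": [{"translation": [0.02,0,0],"turn": [0,0,0]},{"translation": [0.02,0,0],"turn": [0,0,0]},{"translation": [0.02,0,0],"turn": [0,0,0]},{"translation": [0.02,0,0],"turn": [0,0,0]},{"translation": [0.02,0,0],"turn": [0,0,0]},{"translation": [0.02,0,0],"turn": [0,0,0]}], "gripper": 60}}

```text
time_s: 19.27
ee_pos: [0.5726, -0.3739, 0.0421]
eef_rot: [0.367, 1.57, -1.091]
force: [-0.7, -0.6, -0.6]
grip_width: 0.0523
```

Emit:
{"name": "arm_command", "arguments": {"deltas": [{"translation": [-0.1,0,0],"turn": [0,0,0]},{"translation": [-0.4,0,0],"turn": [0,0,0]},{"translation": [-0.9,0,0],"turn": [0,0,0]},{"translation": [-1.5,0,0],"turn": [0,0,0]},{"translation": [-2.2,0,0],"turn": [0,0,0]},{"translation": [-2.9,0,0],"turn": [0,0,0]},{"translation": [-3.6,0,0],"turn": [0,0,0]},{"translation": [-4.3,0,0],"turn": [0,0,0]},{"translation": [-5.0,0,0],"turn": [0,0,0]},{"translation": [-5.6,0,0],"turn": [0,0,0]},{"translation": [-5.9,0,0],"turn": [0,0,0]},{"translation": [-6.0,0,0],"turn": [0,0,0]}]}}

```text
time_s: 20.27
ee_pos: [0.5729, -0.3741, 0.1946]
eef_rot: [0.768, 1.567, -0.689]
force: [0.3, 1.3, -0.5]
grip_width: 0.0601
```

```bash
cat > e.py <<'E'
from go import *
o=ctrl.get_obs(); print(o["time_s"],o["ee_pos"],o["grip_width"],o["force"])
for n in ["scene","top","wrist"]: cv2.imwrite(f"pics/e_{n}.png",optics.camera(n)[:,:,::-1])
E
python3 e.py
```

```text
20.2667 [ 0.573 -0.374  0.195] 0.06010981202443968 [ 0.308  1.343 -0.468]
```

View pics/e_scene.png

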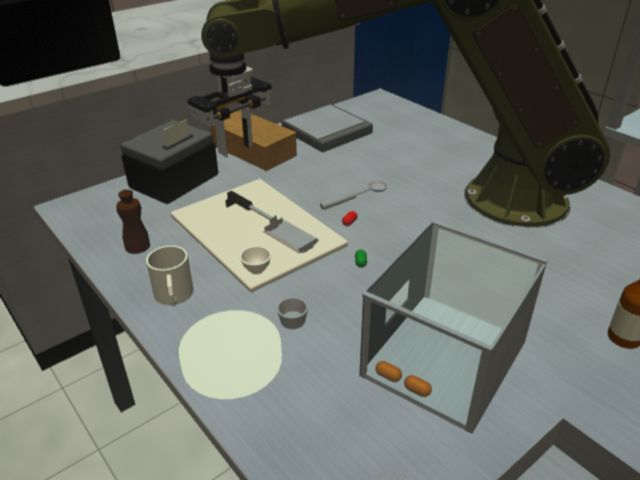

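View pics/e_top.png

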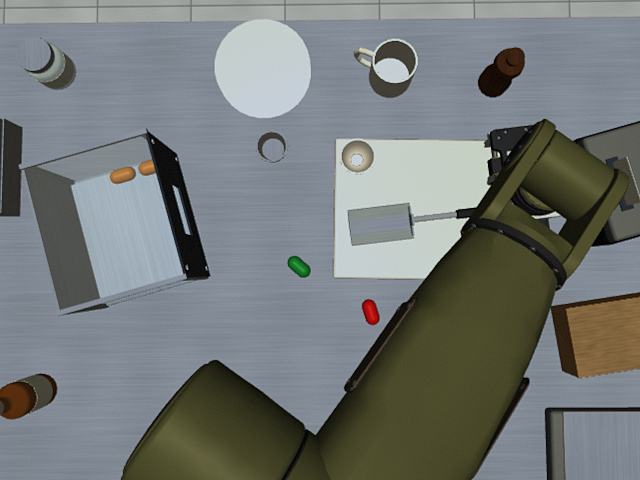

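View pics/e_wrist.png

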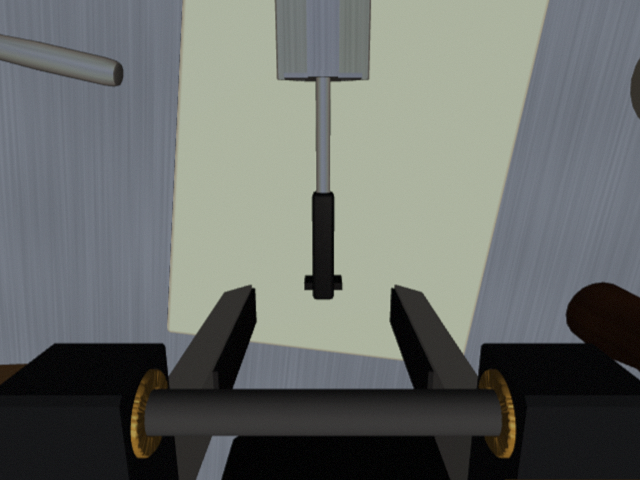

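The pictures show the boat flat on the board, with its bowl at top pixels (350–412, 205–243). Both croquettes are on the cabinet floor at scene pixels (389,371) and (418,385). The ramekin and pot are where they started, and the gripper is clear.

```bash
python3 -c "
from station import ctrl
print(ctrl.hand_in())"
```

```text
the job is handed in; nothing more can be done
None
```

The job is done and handed in at about 20 s of the 72 s allowed; the hand-in reports no verdict.

- **What I did:** I gripped the boat near the middle of its handle at 60 N and carried it level to the cabinet. I slid the bowl in through the slot until the heel was about 12 mm past the cover plate's inner face, then rolled it 50° so both croquettes fell out. After rolling it back level I drew it straight out and set it down where it had stood.
- **Last pictures:** Both croquettes lie on the cabinet floor. The empty boat is flat and wholly on the board, and the gripper hangs open, clear of everything. The ramekin and dip pot look unmoved.
- **Cover plate:** I saw no sign of the boat touching it. In the pictures it was about centred in the slot, and the wrist force never rose noticeably above the boat's weight. I have no direct reading of contact force on the cover.
- **Small disagreements:** Positions predicted from the camera fits and the images differed by about 1 to 3 mm, most in the scene camera. When I fitted the cabinet, its far corners were off by up to 6 pixels. I put that down to how I matched those corners and used a fit of the cover plate alone instead.

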